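# Pack the clamp kit into its tray and spacer stand

### The arm

A 6-joint arm with a two-finger parallel gripper is mounted at the origin on the work surface. World frame = base frame: x ahead of the robot, y to its left, z up, the work surface at z = 0. Lengths are in m, angles in rad, forces in N, time in s.
With the tool pointing down it reaches from about 0.3 to 0.85 m from the base axis. Payload 4.2 kg.
Tool frame: the origin (TCP) lies on the centre line of the jaws, within the pads' length; the fingertips stand 22 mm ahead of it and the grasp point (between the pads) lies 3 mm ahead of it; z points along the fingers, y is the direction in which the jaws open and shut (so a half turn about z gives the same grasp; the last joint's range is limited). The gripper opens to 91 mm and grips with 3 to 60 N. Pads are 32 mm wide; open, the fingers measure 118 mm over their backs; the gripper's body (76 mm by 178 mm) begins 60 mm behind the grasp point.
Start: joints at [-1.284, 0.32, 1.565, -0, 1.257, -0.02], TCP at [0.174, -0.548, 0.236] pointing down, gripper open.
Joint ranges: [-3.11, 3.11], [-0.84, 2.01], [0.21, 2.61], [-1.34, 4.49], [0.05, 2.63], [-2.56, 2.56]. Speed limits (rad/s): [2.57, 2.57, 3.14, 3.14, 3.14, 3.14].

### API

Orientations are given as a unit quaternion [w, x, y, z].
In Python, from plant import bot, imaging gives the robot as it stands.
- The arm moves only by the tool play_rows, never from a script. Its argument "commands" is a list that holds one entry, the list of rows, each a list of 5 numbers: the shift along the world's x, y, z in mm, then the turn about the world's z in rad, then the finger opening in mm, from 0 to 91.2. In form: [[[tx, ty, tz, roll, claw], ...]]. A call has 1 to 5 rows; each row shifts and turns the commanded pose from where the row before left it; what a row does not reach is not made up. A row lasts 1/8 s, in which the tool goes at most 62.5 mm and 10.7 degrees, less where a joint would pass 70% of its speed; a pose out of reach is approached as far as the arm can. A call with a gripper value outside its range is refused whole. The fingers move at their own pace and stop on an object; "grip_force" is the grip in N (left out, the last holds). Time passes only in rows, so rows that do not move let the fingers close. It gives the time, the measured TCP pose, the force and the opening at its end, in the units of the state.
- bot.get_obs(): the state, without advancing time (a new reading comes with each control period).
- imaging.snapshot(name): name is "scene" or "top" or "wrist"; returns a dict with "color" (400x640x3 uint8, red, green, blue), "depth" (400x640 float32, m along the optical axis (not along the pixel's ray), 0 where there is no reading), "intrinsics" (3x3 intrinsics, pixels), "rvec" (rotation vector, rad) and "tvec" (3), from world to camera coordinates, as OpenCV has them; the wrist camera has in their place "tool_from_camera" (4x4, takes a point from camera to tool coordinates, whose origin is the TCP and whose axes are the flange's). Camera axes: x right, y down, z forward; pixel columns grow to the right and rows downward; lengths in m; the calibration is good to about 2 mm. A picture is of the moment at which its call begins: read the wrist's pose just before it.
- bot.finish_job(): hands the job in, once; it reports no verdict.
The state is a dict: "clock": time; "joints": joint angles; "joint_velocities": joint speeds; "joint_efforts": joint torques, N m; "eef_pos": TCP position; "tool_rot": TCP orientation; "force": force on the tool from outside, world axes, zero at the start; "wrist_torque": the same for the moment, N m; "gripper_width": finger opening in m.
Only numpy, scipy, OpenCV 4.12 (cv2) and the standard library are available. Lean on these libraries where they do the work, as an engineer would, in place of code of your own. Each camera call takes 0.05 s, during which the arm holds its last target.

### The job

Pack away the clamp kit. First give the plywood tray's black suction plunger two full strokes, each time down to its stop and letting it spring all the way back, then lay every flat part that is out on the bench (oak cauls, plastic spreader, steel L bracket) flat on the tray floor inside the pocket made to its shape and size, and only when they are all in thread the metal spacer rings fully home on the stand's post, largest at the bottom, smallest on top. Some parts or rings may be missing today; leave all the other things on the bench where they are.

Things in the scene. Friction and masses are not known exactly. Their poses are not given: they have to be found in the camera images.
- tray: plywood kit tray fixed on the grey mat (mat top at z = 0.003): plate 200 (x) x 300 (y) x 5 mm, origin at the centre of its underside; suction plunger near its -x, -y corner. Four pockets of dark ribs, 6 mm thick, 10 mm high, each 4 mm larger than its part on every side, side ribs open where fingers go in; a flat grey inlay in each shows its part's outline
- pocket_long: straight pocket for the long caul, 148 (x) x 34 (y) mm inside, origin at the centre of its floor (the tray's upper face); side ribs are open for 40 mm either side of the middle. The caul may lie either way round
- pocket_short: straight pocket for the short caul, 103 (x) x 34 (y) mm inside, origin at the centre of its floor; side ribs are open for 27 mm either side of the middle. The caul may lie either way round
- pocket_spreader: stepped pocket for the spreader, 123 mm along x inside, origin at the centre of its floor; the wide end (54 mm, for the blade) is at +x, the narrow end (26 mm, for the handle's end) at -x; no side ribs from x = -43 to +20 mm
- pocket_bracket: square pocket for the L bracket, 74 x 74 mm inside, origin at the centre of its floor; the corner of the L goes at -x, -y, its legs along the -y and -x sides; a 16 mm block at (+24, +24) mm stands where the L is open; corner ribs leave the outer sides of both legs open from -18 mm onwards
- plunger (a joint): travel of the suction plunger, 0 up to 0.012 m at its stop, spring returned, about 7 N at the stop
- plunger_top (a point): centre of the top of the plunger's black mushroom head, 32 mm diameter, 51 mm over the mat as it stands up, pressed straight down
- stand: fixed round spacer stand: steel base 64 mm across, 8 mm thick, with an upright post of 16 mm diameter whose coned tip is 63 mm above the stand's underside; origin at the centre of its underside
- stand_seat (a point): point on the post's axis at the upper face of the stand's base, where the lowest ring sits
- ring_large: loose aluminium ring, 54 mm outside, 23 mm bore, 14 mm high; origin at the centre of its underside, z its axis
- ring_medium: loose aluminium ring, 44 mm outside, 23 mm bore, 14 mm high; origin at the centre of its underside, z its axis
- ring_small: loose aluminium ring, 36 mm outside, 23 mm bore, 14 mm high; origin at the centre of its underside, z its axis
- caul_long: loose straight oak caul, 140 (x) x 26 (y) x 18 (z) mm, origin at the centre of its underside
- caul_short: loose straight oak caul, 95 (x) x 26 (y) x 18 (z) mm, origin at the centre of its underside
- spreader: loose green plastic spreader, 115 mm long; origin midway along it on its underside; the handle, 18 wide (y) and 12 high, runs from x = -57.5 to +12.5 mm, the flat blade, 46 wide and 5 high, from x = +12.5 to +57.5 mm
- spreader_tip (a point): middle of the spreader's blade edge, on the underside, at x = +57.5 mm
- bracket: loose flat steel L bracket, 8 mm thick, both legs 66 mm long and 20 mm wide; origin on its underside level, at the centre of the 66 mm square that the L spans; the corner of the L is at (-33, -33) mm, one leg along the -y side, one along the -x side
- bar_clamp: blue bar clamp lying at the back, 420 mm long, to be left alone
- dish: red ceramic dish, 80 mm across, 18 mm high, to be left alone
- weight: dark steel weight, 32 mm across and 45 mm high, standing among the flat parts, to be left alone
- glue: white glue jar, 60 mm across and 70 mm high, to be left alone
- tape_measure: black tape measure, 60 x 30 x 55 mm, to be left alone
Mind the look-alikes: they are no part of the job. Several things have the shape of the spreader; the one meant has the colours described above. Leave any orange look-alike of the ring_large alone.

How it is judged:
On the way, in this order (a step that is already met when the one before it is completed fails the run):
1. the suction plunger is pressed down to its stop (value of joint plunger above 0.0105 m), for 0.1 s.
2. it has sprung back up (value of joint plunger below 0.002 m), for 0.1 s.
3. it is pressed down to its stop again (value of joint plunger above 0.0105 m), for 0.1 s.
4. after that, a first flat part lies home in its pocket (((z of caul_long in the frame of pocket_long between -0.003 and 0.003 m and angle between caul_long's own z axis and vertical below 0.06 rad and angle between the x axis of caul_long and the x axis of pocket_long, either way round below 0.13 rad and x of caul_long in the frame of pocket_long between -0.0075 and 0.0075 m and y of caul_long in the frame of pocket_long between -0.0075 and 0.0075 m) or (z of caul_short in the frame of pocket_short between -0.003 and 0.003 m and angle between caul_short's own z axis and vertical below 0.06 rad and angle between the x axis of caul_short and the x axis of pocket_short, either way round below 0.13 rad and x of caul_short in the frame of pocket_short between -0.0075 and 0.0075 m and y of caul_short in the frame of pocket_short between -0.0075 and 0.0075 m) or (z of spreader in the frame of pocket_spreader between -0.003 and 0.003 m and angle between spreader's own z axis and vertical below 0.06 rad and angle between the x axis of spreader and the x axis of pocket_spreader, either way round below 0.13 rad and x of spreader in the frame of pocket_spreader between -0.0075 and 0.0075 m and y of spreader in the frame of pocket_spreader between -0.0075 and 0.0075 m and x of spreader_tip in the frame of pocket_spreader above 0.045 m) or (z of bracket in the frame of pocket_bracket between -0.003 and 0.003 m and angle between bracket's own z axis and vertical below 0.06 rad and angle between the x axis of bracket and the x axis of pocket_bracket, either way round below 0.13 rad and x of bracket in the frame of pocket_bracket between -0.0075 and 0.0075 m and y of bracket in the frame of pocket_bracket between -0.0075 and 0.0075 m))), for 0.2 s.
5. all flat parts present lie home in their pockets (z of caul_long in the frame of pocket_long between -0.003 and 0.003 m and angle between each of caul_long, caul_short, spreader, bracket's own z axis and vertical below 0.06 rad and angle between the x axis of caul_long and the x axis of pocket_long, either way round below 0.13 rad and x of caul_long in the frame of pocket_long between -0.0075 and 0.0075 m and y of caul_long in the frame of pocket_long between -0.0075 and 0.0075 m and z of caul_short in the frame of pocket_short between -0.003 and 0.003 m and angle between the x axis of caul_short and the x axis of pocket_short, either way round below 0.13 rad and x of caul_short in the frame of pocket_short between -0.0075 and 0.0075 m and y of caul_short in the frame of pocket_short between -0.0075 and 0.0075 m and z of spreader in the frame of pocket_spreader between -0.003 and 0.003 m and angle between the x axis of spreader and the x axis of pocket_spreader, either way round below 0.13 rad and x of spreader in the frame of pocket_spreader between -0.0075 and 0.0075 m and y of spreader in the frame of pocket_spreader between -0.0075 and 0.0075 m and x of spreader_tip in the frame of pocket_spreader above 0.045 m and z of bracket in the frame of pocket_bracket between -0.003 and 0.003 m and angle between the x axis of bracket and the x axis of pocket_bracket, either way round below 0.13 rad and x of bracket in the frame of pocket_bracket between -0.0075 and 0.0075 m and y of bracket in the frame of pocket_bracket between -0.0075 and 0.0075 m), for 0.2 s.
6. then the large ring is home on the post (horizontal distance between ring_large and stand_seat below 0.0065 m and z of ring_large in the frame of stand_seat between -0.003 and 0.003 m and angle between ring_large's own z axis and vertical below 0.1 rad), for 0.2 s.
7. then the medium ring is home on the post (horizontal distance between ring_medium and stand_seat below 0.0065 m and z of ring_medium in the frame of stand_seat between -0.003 and 0.017 m and angle between ring_medium's own z axis and vertical below 0.1 rad), for 0.2 s.
8. then the small ring is home on the post (horizontal distance between ring_small and stand_seat below 0.0065 m and z of ring_small in the frame of stand_seat between -0.003 and 0.031 m and angle between ring_small's own z axis and vertical below 0.1 rad), for 0.2 s.
At the end, for the whole second after the job is handed in: each flat part lies on its pocket floor (3 mm, tilt 0.06 rad), within 7.5 mm of centre per axis and 0.13 rad of its direction, spreader blade at the wide end; rings level on the post, 6.5 mm from its axis, fully down, large, medium, small upward; plunger up; all at rest (all of step 5 and all of step 6 and all of step 7 and all of step 8 and linear speed of each of caul_long, caul_short, spreader, bracket, ring_large, ring_medium, ring_small below 0.02 m/s and value of joint plunger below 0.003 m and z of each of ring_medium, ring_small in the frame of ring_large above 0.01 m and z of ring_small in the frame of ring_medium above 0.01 m); the robot touches nothing.
It fails at once if the bar clamp is shifted more than 40 mm (distance of bar_clamp from where it was at the start of the episode above 0.04 m).
It fails at once if the dish is shifted more than 40 mm (distance of dish from where it was at the start of the episode above 0.04 m).
It fails at once if the weight is shifted more than 40 mm (distance of weight from where it was at the start of the episode above 0.04 m).
It fails at once if the glue is shifted more than 40 mm (distance of glue from where it was at the start of the episode above 0.04 m).
It fails at once if the tape measure is shifted more than 40 mm (distance of tape_measure from where it was at the start of the episode above 0.04 m).
Of caul_long, caul_short, spreader, bracket only 3 to 4 are there at a start; the rules pass over those that are not, and their reading is None.
Of ring_large, ring_medium, ring_small only 2 to 3 are there at a start; the rules pass over those that are not, and their reading is None.
At some moment in a run one of caul_long, caul_short, spreader, bracket may be knocked a few centimetres aside while the robot is not near it.
Once in a run the grip may slacken for a moment while it holds something.
It also fails if it takes over 210 s, if anything falls off the work surface, if the arm or the gripper's body presses on something with over 40 N, if the wrist force passes 120 N, or if a joint passes its speed limit or range.

## Working session

There is one attempt and no reset: what is moved stays moved. The work goes in short steps, Python scripts to look and compute and a tool call to move; the robot and the scene stay as the last step left them, time stands still between calls to the robot, and variables do not carry over. Pictures are saved under pics/ and viewed, and the job is handed in when it is done.

Besides the shell and the picture viewer there is one more tool, called in YAML: its name, and indented under it one key for each argument. play_rows: Moves the arm, as the interface text tells. Its arguments: {"type":"object","properties":{"commands":{"type":"array"},"grip_force":{"type":"number"}},"required":["commands"]}

```bash
ls; mkdir -p pics; cat > h.py <<'E'
import numpy as np, cv2
from plant import bot, imaging
def snap(n):
    return imaging.snapshot(n)
def save(s,f):
    cv2.imwrite('pics/'+f, cv2.cvtColor(s['color'],cv2.COLOR_RGB2BGR))
def cam(s):
    R,_=cv2.Rodrigues(np.array(s['rvec'],float)); t=np.array(s['tvec'],float).reshape(3)
    return R,t,np.array(s['intrinsics'])
def ray(s,u,v,z):
    R,t,K=cam(s)
    d=R.T@np.linalg.inv(K)@np.array([u,v,1.]); c=-R.T@t
    return c+d*(z-c[2])/d[2]
def proj(s,p):
    R,t,K=cam(s); q=K@(R@np.array(p)+t); return q[:2]/q[2]
def cloud(s):
    R,t,K=cam(s); d=s['depth']; v,u=np.mgrid[0:d.shape[0],0:d.shape[1]]
    P=np.stack([(u-K[0,2])/K[0,0]*d,(v-K[1,2])/K[1,1]*d,d],-1)
    return (P-t)@R
E
python3 - <<'E'
from h import *
o=bot.get_obs(); print(o)
for n in ('scene','top','wrist'):
    s=snap(n); save(s,n+'0.png'); print(n,s['intrinsics'])
    if n!='wrist':
        R,t,K=cam(s); print(-R.T@t)
    else: print(s['tool_from_camera'])
E
```

```text
pics
{'clock': 0.0, 'joints': array([-1.28401099e+00,  3.20308804e-01,  1.56568778e+00,  1.42353560e-06,
        1.25736806e+00, -1.99986090e-02]), 'joint_velocities': array([ 0.00143268, -0.00134245,  0.00227591,  0.00044805, -0.00134601,
        0.00076043]), 'joint_efforts': array([ 3.89961191e-03, -4.12450218e+01, -2.31971991e+01,  7.31169200e-02,
        4.58566484e-02, -1.51323884e-04]), 'eef_pos': array([ 0.17351771, -0.5477086 ,  0.23510713]), 'tool_rot': array([-8.78213469e-04,  9.88258147e-01,  1.52790873e-01, -1.17164700e-04]), 'force': array([-0.07215787, -0.31869619,  0.87903225]), 'wrist_torque': array([-0.06177188, -0.06283556, -0.02020808]), 'gripper_width': 0.09082336787715586}
scene [[362.31593365   0.         318.42766871]
 [  0.         362.31593365 202.68792143]
 [  0.           0.           1.        ]]
[ 1.11131153 -0.05707247  0.9241917 ]
top [[438.27154213   0.         320.43064874]
 [  0.         438.27154213 194.20371044]
 [  0.           0.           1.        ]]
[ 0.48009131 -0.03637478  1.36135202]
wrist [[318.43530974   0.         317.16483499]
 [  0.         318.43530974 202.05154221]
 [  0.           0.           1.        ]]
[[-6.14172831e-05 -9.60152261e-01 -2.79477427e-01  7.94963096e-02]
 [ 9.99999963e-01  1.50386776e-05 -2.71423356e-04  2.86569387e-04]
 [ 2.64810719e-04 -2.79477434e-01  9.60152224e-01 -1.49717653e-01]
 [ 0.00000000e+00  0.00000000e+00  0.00000000e+00  1.00000000e+00]]
```

View pics/top0.png

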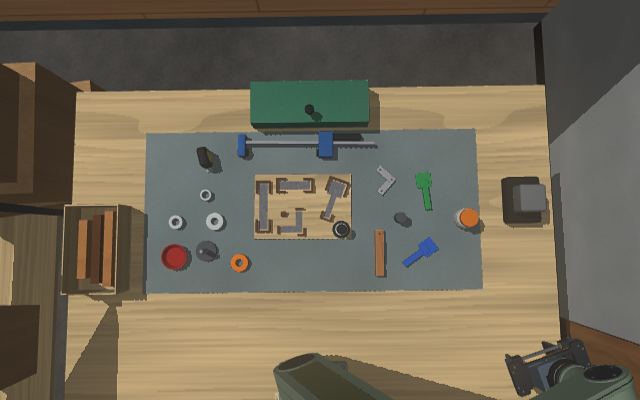

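View pics/scene0.png

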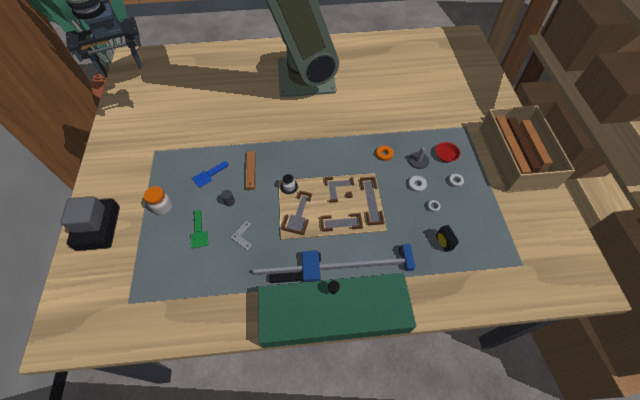

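View pics/wrist0.png

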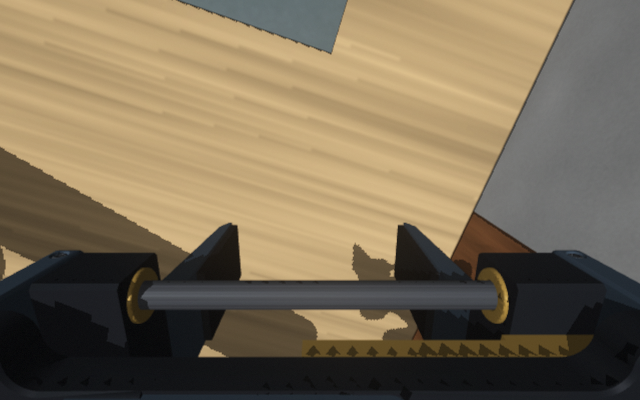

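The top view shows the long caul (380,253), bracket (385,180), green spreader (424,190), rings large (214,221), medium (176,222) and small (206,195), and the stand (207,251). The tray is centred near (303,206), with its plunger at (341,229). The short caul doesn't seem to be out. Next I'll zoom in.

```bash
python3 - <<'E'
from h import *
s=snap('top'); np.savez('top0.npz',**s)
c=cv2.cvtColor(s['color'],cv2.COLOR_RGB2BGR)
cv2.imwrite('pics/z1.png',cv2.resize(c[165:250,245:360],None,fx=6.9,fy=6.9,interpolation=cv2.INTER_CUBIC))
cv2.imwrite('pics/z2.png',cv2.resize(c[155:290,350:490],None,fx=4.4,fy=4.4,interpolation=cv2.INTER_CUBIC))
cv2.imwrite('pics/z3.png',cv2.resize(c[140:280,145:255],None,fx=4.2,fy=4.2,interpolation=cv2.INTER_CUBIC))
P=cloud(s)
for u,v in [(264,206),(282,180),(303,236),(341,229),(380,253),(385,185),(424,190),(214,221),(221,221),(176,215),(206,189),(207,251),(403,218),(430,270),(310,110)]:
    print(u,v,P[v,u].round(4))
E
```

```text
264 206 [0.5714 0.1461 0.0128]
282 180 [0.6515 0.0901 0.012 ]
303 236 [0.4776 0.0269 0.0085]
341 229 [ 0.4967 -0.0881  0.0621]
380 253 [ 0.423  -0.2067  0.0199]
385 185 [ 0.6319 -0.2297  0.0055]
424 190 [ 0.6136 -0.3481  0.0143]
214 221 [0.5277 0.3025 0.0036]
221 221 [0.5271 0.2785 0.0133]
176 215 [0.5474 0.4167 0.0161]
206 189 [0.628  0.3287 0.0023]
207 251 [0.4366 0.3167 0.0287]
403 218 [ 0.5272 -0.2755  0.0429]
430 270 [ 0.369  -0.3591  0.0079]
310 110 [ 0.8447 -0.002   0.1067]
```

View pics/z1.png

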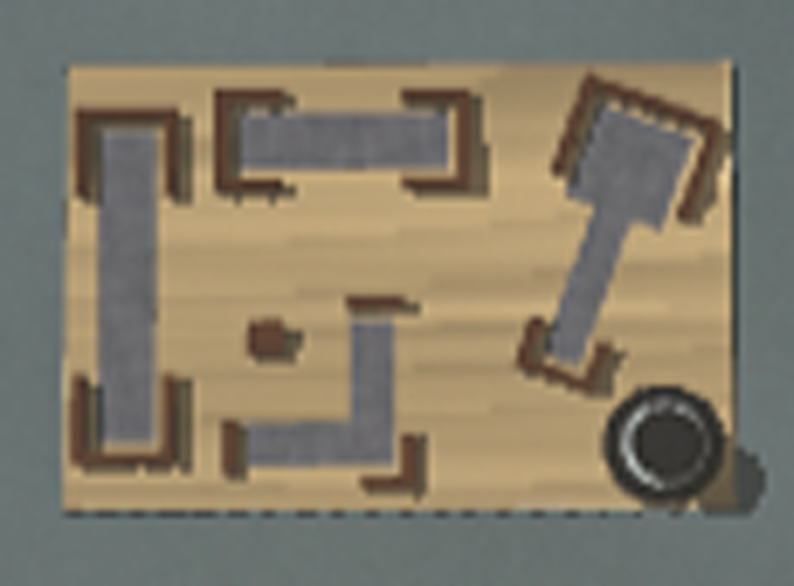

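View pics/z2.png

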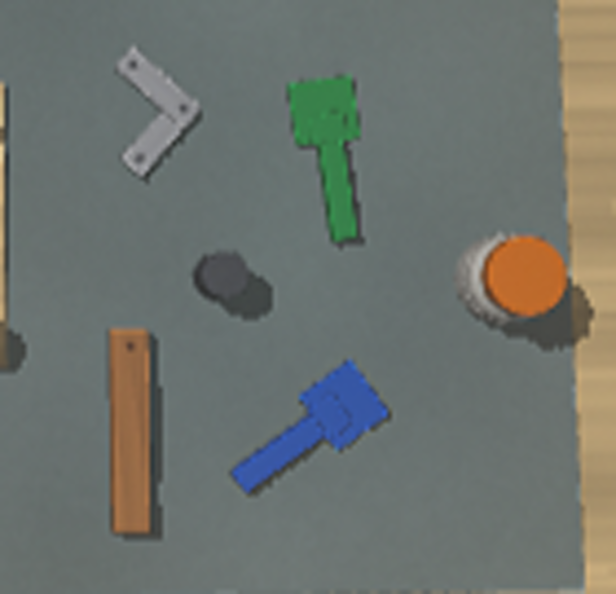

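View pics/z3.png

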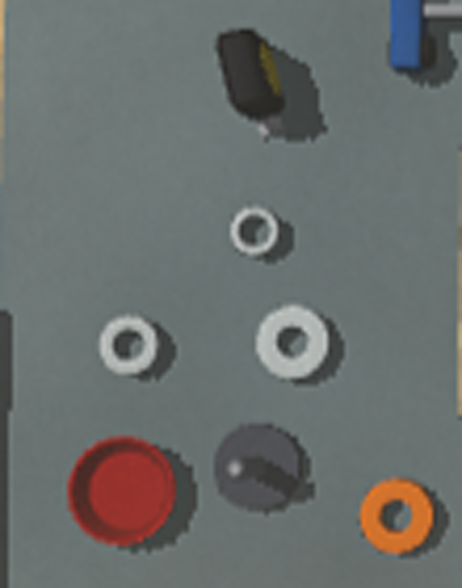

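Top view zoom: the bracket pocket's L corner is at the lower right (world -x,-y), the spreader pocket is tilted with its wide end up (+x), and the long pocket lies along x. Depth is noisy by several mm, so I'll cast rays onto known planes instead.

```bash
python3 - <<'E'
from h import *
s=dict(np.load('top0.npz')); 
g=lambda x,y,f,u0,v0:(x/f+u0-0.5+0.5/f,y/f+v0-0.5+0.5/f)
print('plunger',ray(s,*g(663,443,6.9,245,165),.054).round(4))
for n,p in dict(tl=(67,63),tr=(732,60),bl=(62,512),br=(732,512)).items(): print('tray',n,ray(s,*g(*p,6.9,245,165),.008).round(4))
hsv=cv2.cvtColor(s['color'],cv2.COLOR_RGB2HSV)
def blobs(m,z,name,amin=40):
    cs,_=cv2.findContours(m.astype(np.uint8),cv2.RETR_EXTERNAL,cv2.CHAIN_APPROX_NONE)
    for c in cs:
        if cv2.contourArea(c)<amin: continue
        p=np.array([ray(s,u,v,z)[:2] for u,v in c[:,0].astype(float)],np.float32)*1000
        r=cv2.minAreaRect(p); x,y,w,h=cv2.boundingRect(c); print(name,(x,y,w,h),np.round(r[0],1),np.round(r[1],1),round(r[2],1))
H,S,V=hsv[...,0],hsv[...,1],hsv[...,2]
roi=np.zeros(H.shape,bool); roi[140:292,150:480]=1
blobs(roi&(H>50)&(H<75)&(S>120),.008,'green')
blobs(roi&(H>3)&(H<18)&(S>120)&(V>90),.021,'brown/orange')
blobs(roi&(S<25)&(V>130),.014,'grey')
E
```

```text
plunger [ 0.4975 -0.0874  0.054 ]
tray tl [0.6731 0.1768 0.008 ]
tray tr [ 0.6699 -0.1235  0.008 ]
tray bl [0.4712 0.1791 0.008 ]
tray br [ 0.467  -0.1194  0.008 ]
green (416, 173, 16, 37) [ 611.5 -351.8] [112.5  44.4] 5.9
brown/orange (231, 254, 17, 18) [400.4 221.2] [51.2 48.6] 0.1
brown/orange (375, 230, 9, 46) [ 424.9 -203.6] [ 24.3 135.5] 88.5
brown/orange (460, 209, 19, 18) [ 526.8 -480.5] [54.8 52.2] 87.5
grey (168, 215, 14, 14) [527.6 421.6] [40.4 39.9] 89.2
grey (206, 212, 17, 18) [528.9 300. ] [52.4 49.3] 0.4
grey (200, 189, 11, 12) [609.7 328.5] [34.3 31. ] 0.5
grey (377, 165, 18, 30) [ 647.7 -216. ] [64.6 65.7] 47.3
grey (246, 141, 72, 3) [770.9  90.9] [222.    6.3] 89.1
```

play_rows:
  commands:
    - [[27, 48, 5.5, -0.0256, 91], [27, 48, 5.5, -0.0256, 91], [27, 48, 5.5, -0.0256, 91], [27, 48, 5.5, -0.0256, 91], [27, 48, 5.5, -0.0256, 91]]
  grip_force: 20

```text
clock: 0.82
eef_pos: [0.3092, -0.3065, 0.2636]
tool_rot: [0.0, 0.996, 0.089, 0.0]
force: [1.0, -0.8, 0.6]
gripper_width: 0.0908
```

play_rows:
  commands:
    - [[27, 48, 5.5, -0.0256, 91], [27, 48, 5.5, -0.0256, 91], [27, 48, 5.5, -0.0256, 91], [27, 48, 5.5, -0.0256, 91], [27, 48, 5.5, -0.0256, 91]]

```text
clock: 1.45
eef_pos: [0.4442, -0.0665, 0.2912]
tool_rot: [0.0, 1.0, 0.025, 0.0]
force: [0.5, -0.4, -0.0]
gripper_width: 0.091
```

play_rows:
  commands:
    - [[27, 48, 5, -0.0256, 91], [27, 48, 5, -0.0256, 91], [0, 0, 0, 0, 91], [0, 0, 0, 0, 91]]

```text
clock: 1.95
eef_pos: [0.4972, 0.0276, 0.3006]
tool_rot: [0.0, 1.0, 0.0, -0.001]
force: [-0.4, 0.4, 0.2]
gripper_width: 0.0904
```

```bash
cat >> h.py <<'E'
def wsnap(name=None):
    o=bot.get_obs(); s=snap('wrist')
    w,x,y,z=o['tool_rot']
    from scipy.spatial.transform import Rotation as Ro
    T=np.eye(4); T[:3,:3]=Ro.from_quat([x,y,z,w]).as_matrix(); T[:3,3]=o['eef_pos']
    C=np.linalg.inv(T@np.array(s['tool_from_camera']))
    s['rvec']=cv2.Rodrigues(C[:3,:3])[0].ravel(); s['tvec']=C[:3,3]
    if name: np.savez(name+'.npz',**s); save(s,name+'.png')
    return s
E
python3 - <<'E'
from h import *
s=wsnap('w1')
E
```

```text
(no output)
```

View pics/w1.png

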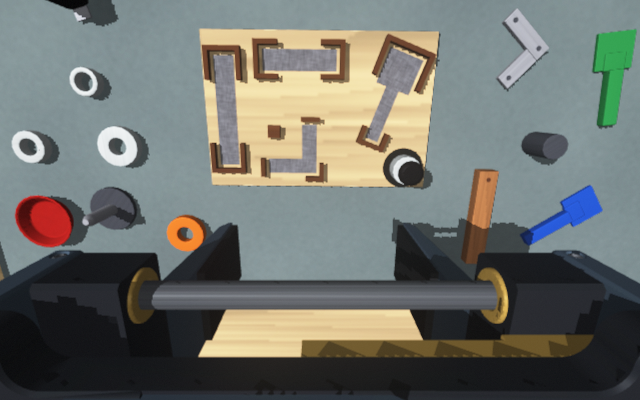

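This wrist view covers the tray (corners ~200,30 to 435,187) and all the parts. I'll measure the inlays, parts and rings from it.

```bash
cat > m.py <<'E'
from h import *
def blobs(s,m,z,name,amin=60,out=None):
    cs,_=cv2.findContours(m.astype(np.uint8),cv2.RETR_EXTERNAL,cv2.CHAIN_APPROX_NONE)
    for c in cs:
        if cv2.contourArea(c)<amin: continue
        p=np.array([ray(s,u,v,z)[:2] for u,v in c[:,0].astype(float)],np.float32)*1000
        r=cv2.minAreaRect(p); x,y,w,h=cv2.boundingRect(c); M=cv2.moments(c)
        ce=ray(s,M['m10']/M['m00'],M['m01']/M['m00'],z)*1000
        print(name,(x,y,w,h),'rect',np.round(r[0],1),np.round(r[1],1),round(r[2],1),'centroid',ce[:2].round(1))
def hsv(s): 
    h=cv2.cvtColor(s['color'],cv2.COLOR_RGB2HSV).astype(int); return h[...,0],h[...,1],h[...,2]
E
python3 - <<'E'
from m import *
s=dict(np.load('w1.npz')); H,S,V=hsv(s)
for u,v in [(228,100),(290,165),(405,70),(525,35),(510,70),(83,80),(118,147),(60,120),(480,210),(404,168)]: print((u,v),H[v,u],S[v,u],V[v,u])
roi=np.zeros(H.shape,bool); roi[:240]=1
tr=np.zeros(H.shape,bool); tr[32:185,205:432]=1
blobs(s,tr&(S<30)&(V>80)&(V<200),.008,'inlay')
nt=roi&~cv2.dilate(tr.astype(np.uint8),np.ones((9,9))).astype(bool)
blobs(s,nt&(H>50)&(H<75)&(S>120),.008,'green')
blobs(s,nt&(H>3)&(H<18)&(S>90)&(V>60),.021,'brown')
blobs(s,nt&(S<25)&(V>130),.017,'ring')
blobs(s,nt&(S<25)&(V>130),.011,'brk')
E
```

```text
(228, 100) 120 14 146
(290, 165) 129 13 137
(405, 70) 120 11 134
(525, 35) 115 15 198
(510, 70) 115 14 197
(83, 80) 99 38 68
(118, 147) 95 39 72
(60, 120) 96 33 146
(480, 210) 13 151 199
(404, 168) 165 10 53
inlay (425, 154, 7, 22) rect [ 501.8 -127.7] [29.7  8.4] 5.7 centroid [ 503.8 -128.1]
inlay (389, 154, 31, 31) rect [498.8 -90.4] [34.5 40.6] 56.3 centroid [503.1 -84. ]
inlay (269, 125, 47, 48) rect [523.9  62.5] [64.1 64.5] 89.9 centroid [515.4  51.8]
inlay (427, 107, 5, 46) rect [ 549.4 -124.4] [59.8  5.5] 5.5 centroid [ 537.7 -126.2]
inlay (213, 55, 26, 109) rect [573.6 148.6] [ 25.1 138.6] 89.5 centroid [578.1 148.6]
inlay (367, 48, 56, 93) rect [591.3 -66.4] [ 44.7 114. ] 69.5 centroid [606.8 -72.1]
inlay (263, 48, 73, 23) rect [637.6  50.5] [92.4 25.7] 89.3 centroid [637.5  50.3]
green (593, 30, 43, 96) rect [ 612.7 -353.2] [115.6  48.2] 6.5 centroid [ 625.3 -353.1]
brown (167, 215, 40, 25) rect [413.8 216.5] [36.8 57. ] 0.0 centroid [411.8 216. ]
brown (465, 170, 34, 70) rect [ 446.2 -202.7] [ 33.1 101.8] 89.3 centroid [ 448.7 -202.9]
ring (11, 130, 34, 34) rect [527.5 417.8] [42.7 43.1] 37.6 centroid [528.3 417.8]
ring (97, 126, 41, 41) rect [528.6 297.7] [52.9 53.7] 31.1 centroid [529.1 297.6]
ring (69, 66, 29, 31) rect [610.8 326.1] [34.7 34.9] 38.6 centroid [610.8 326.3]
ring (496, 8, 53, 80) rect [ 648.3 -214. ] [65.8 67. ] 48.3 centroid [ 650.  -227.2]
brk (11, 130, 34, 34) rect [526.8 423.2] [43.3 43.7] 37.6 centroid [527.6 423.2]
brk (97, 126, 41, 41) rect [527.9 301.4] [53.6 54.4] 31.1 centroid [528.4 301.3]
brk (69, 66, 29, 31) rect [611.3 330.3] [35.2 35.4] 38.6 centroid [611.3 330.4]
brk (496, 8, 53, 80) rect [ 649.3 -217.3] [66.7 67.9] 48.3 centroid [ 651.  -230.8]
```

play_rows:
  commands:
    - [[0, -38, -45, 0, 0], [0, -38, -45, 0, 0], [0, -38, -45, 0, 0], [0, 0, -50, 0, 0], [0, 0, 0, 0, 0]]

```text
clock: 2.62
eef_pos: [0.494, -0.0872, 0.1133]
tool_rot: [-0.001, 1.0, -0.002, -0.004]
force: [-0.5, 0.3, -0.1]
gripper_width: 0.0439
```

```bash
python3 - <<'E'
from h import *
s=dict(np.load('w1.npz'))
print(ray(s,404.5,168.5,.054), bot.get_obs()['eef_pos'],bot.get_obs()['gripper_width'])
wsnap('w2')
E
```

```text
[ 0.50500832 -0.08242951  0.054     ] [ 0.49403866 -0.08715428  0.11327336] 0.043937291868453084
```

View pics/w2.png

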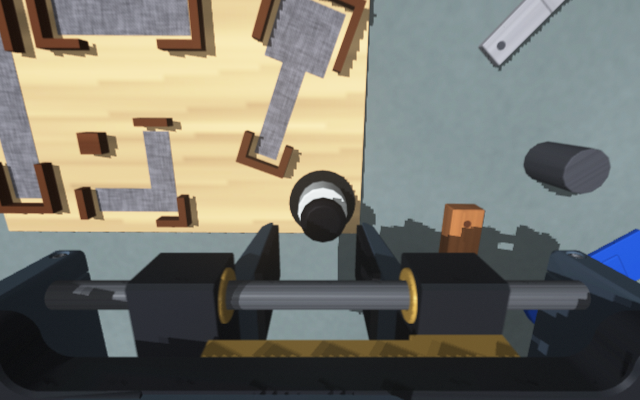

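```bash
python3 - <<'E'
from h import *
s=dict(np.load('w2.npz'))
print(ray(s,323.5,219,.054), ray(s,322.5,203,.010))
E
```

```text
[ 0.49998669 -0.09161678  0.054     ] [ 0.49822351 -0.0915432   0.01      ]
```

play_rows:
  commands:
    - [[5, -3, -10, 0, 0], [0, 0, -10, 0, 0], [0, 0, -8, 0, 0], [0, 0, 0, 0, 0], [0, 0, 0, 0, 0]]

```text
clock: 3.3
eef_pos: [0.5028, -0.0891, 0.0881]
tool_rot: [0.0, 1.0, -0.0, 0.0]
force: [-0.2, -0.0, 0.0]
gripper_width: 0.0007
```

play_rows:
  commands:
    - [[0, 0, -10, 0, 0], [0, 0, -10, 0, 0], [0, 0, 0, 0, 0]]

```text
clock: 3.68
eef_pos: [0.5036, -0.0893, 0.068]
tool_rot: [0.0, 1.0, -0.0, 0.001]
force: [0.5, 0.2, 6.4]
gripper_width: 0.0005
```

play_rows:
  commands:
    - [[-3, 0, -4, 0, 0], [0, 0, -1.5, 0, 0], [0, 0, 0, 0, 0], [0, 0, 0, 0, 0]]

```text
clock: 4.18
eef_pos: [0.5035, -0.0893, 0.067]
tool_rot: [0.0, 1.0, -0.0, 0.005]
force: [-1.1, 2.8, 31.6]
gripper_width: 0.0004
```

Force rises steeply to 32 N, well past the ~7 N spring, so it's at the stop. Now releasing.

play_rows:
  commands:
    - [[0, 0, 12, 0, 0], [0, 0, 12, 0, 0], [0, 0, 0, 0, 0], [0, 0, 0, 0, 0]]

```text
clock: 4.68
eef_pos: [0.4987, -0.089, 0.0856]
tool_rot: [-0.0, 1.0, -0.0, -0.001]
force: [-0.0, -0.0, -0.6]
gripper_width: 0.0007
```

play_rows:
  commands:
    - [[0, 0, -12, 0, 0], [0, 0, -8, 0, 0], [0, 0, -2.5, 0, 0], [0, 0, 0, 0, 0], [0, 0, 0, 0, 0]]

```text
clock: 5.3
eef_pos: [0.5002, -0.0893, 0.067]
tool_rot: [0.0, 1.0, -0.0, 0.001]
force: [-6.3, 0.5, 30.5]
gripper_width: 0.0006
```

play_rows:
  commands:
    - [[0, 0, 15, 0, 0], [0, 0, 25, 0, 0], [0, 0, 40, 0, 50], [30, -22, 40, 0.14, 50], [30, -22, 0, 0.14, 50]]

```text
clock: 5.92
eef_pos: [0.5618, -0.1339, 0.1866]
tool_rot: [0.001, 0.99, 0.142, 0.003]
force: [-0.0, -0.3, -0.9]
gripper_width: 0.0275
```

play_rows:
  commands:
    - [[30, -23, 0, 0.14, 50], [30, -23, 0, 0.14, 50], [29, -22, 0, 0.14, 50], [25, -22, 0, 0.143, 50], [0, 0, 0, 0, 50]]

```text
clock: 6.55
eef_pos: [0.6742, -0.2244, 0.1811]
tool_rot: [-0.001, 0.913, 0.408, -0.001]
force: [-1.8, 0.8, -0.1]
gripper_width: 0.05
```

```bash
python3 - <<'E'
from m import *
o=bot.get_obs(); print(o['eef_pos'],o['tool_rot'],o['joints'].round(2))
s=wsnap('w3'); H,S,V=hsv(s)
roi=np.zeros(H.shape,bool); roi[:235]=1
blobs(s,roi&(S<25)&(V>130),.011,'brk',200)
E
```

```text
[ 0.67422987 -0.22441066  0.18105544] [-8.72301820e-04  9.12846487e-01  4.08300468e-01 -1.12147546e-03] [-0.34  0.57  1.29 -0.    1.28  0.39]
brk (77, 189, 39, 30) rect [497.5 -79.6] [29.2 38. ] 17.1 centroid [496.  -80.2]
brk (264, 168, 64, 63) rect [ 649.4 -217.2] [67.2 66.1] 47.4 centroid [ 651.6 -230.1]
brk (95, 85, 114, 71) rect [591.5 -66.1] [ 44.6 113.5] 69.2 centroid [605.8 -71.8]
brk (0, 61, 45, 59) rect [524.5  38. ] [19.3 63.3] 89.6 centroid [528.1  37.8]
brk (280, 0, 94, 112) rect [ 766.9 -137. ] [125.    9.1] 88.8 centroid [ 766.8 -134.8]
brk (69, 0, 59, 43) rect [637.2  26.9] [46.  25.2] 89.7 centroid [636.   22.7]
```

View pics/w3.png

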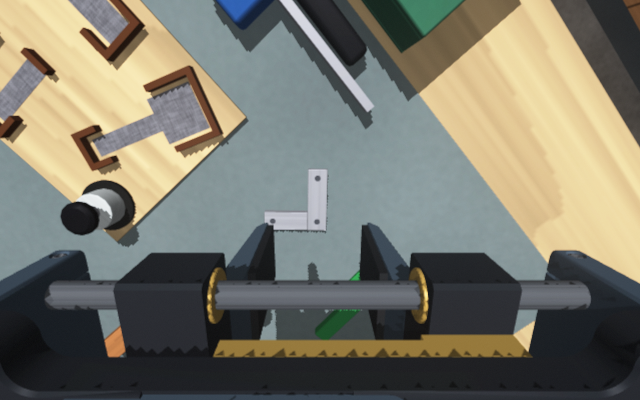

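Bracket confirmed at (649.4,-217.2), yaw 48°, and the tool lines up with its leg. Descending.

play_rows:
  commands:
    - [[0, 1, -50, 0, 50], [0, 0, -50, 0, 50], [0, 0, -40, 0, 50], [0, 0, -8, 0, 50], [0, 0, 0, 0, 50]]

```text
clock: 7.22
eef_pos: [0.6736, -0.2218, 0.0364]
tool_rot: [0.0, 0.913, 0.409, 0.0]
force: [0.2, -0.2, 0.6]
gripper_width: 0.0494
```

play_rows:
  commands:
    - [[0, 0, -3, 0, 50], [0, 0, -2, 0, 50], [0, 0, 0, 0, 50]]

```text
clock: 7.6
eef_pos: [0.6739, -0.2223, 0.0317]
tool_rot: [0.0, 0.913, 0.409, 0.0]
force: [-0.3, -0.6, -0.6]
gripper_width: 0.05
```

play_rows:
  commands:
    - [[0, 0, -2, 0, 50], [0, 0, -2, 0, 50], [0, 0, 0, 0, 50]]

```text
clock: 7.98
eef_pos: [0.6735, -0.2221, 0.0266]
tool_rot: [-0.0, 0.913, 0.409, -0.0]
force: [-0.6, -0.7, -0.5]
gripper_width: 0.0502
```

play_rows:
  commands:
    - [[0, 0, 0, 0, 10], [0, 0, 0, 0, 10], [0, 0, 0, 0, 10], [0, 0, 0, 0, 10]]
  grip_force: 35

```text
clock: 8.48
eef_pos: [0.6737, -0.2222, 0.027]
tool_rot: [0.0, 0.913, 0.409, 0.0]
force: [0.1, 0.6, -0.9]
gripper_width: 0.0194
```

play_rows:
  commands:
    - [[0, 0, 30, 0, 10], [0, 0, 50, 0, 10], [-23, 44, 0, -0.14, 10], [-23, 44, 0, -0.14, 10], [-23, 44, 0, -0.14, 10]]

```text
clock: 9.1
eef_pos: [0.6037, -0.089, 0.107]
tool_rot: [-0.0, 0.978, 0.207, 0.0]
force: [0.4, 0.2, -0.5]
gripper_width: 0.0193
```

play_rows:
  commands:
    - [[-23, 44, 0, -0.14, 10], [-23, 44, 0, -0.14, 10], [-22, 42, 0, -0.143, 10], [0, 0, 0, 0, 10], [0, 0, 0, 0, 10]]

```text
clock: 9.72
eef_pos: [0.5372, 0.0396, 0.1072]
tool_rot: [0.0, 1.0, 0.001, 0.001]
force: [-0.3, 0.4, -0.7]
gripper_width: 0.0198
```

```bash
python3 - <<'E'
from m import *
o=bot.get_obs(); print(o['eef_pos'],o['tool_rot'],o['gripper_width'])
s=wsnap('w4'); H,S,V=hsv(s)
E
```

```text
[0.53718226 0.0396242  0.10721183] [2.33545453e-04 9.99999709e-01 5.09003567e-04 5.17986561e-04] 0.019800601690398986
```

View pics/w4.png

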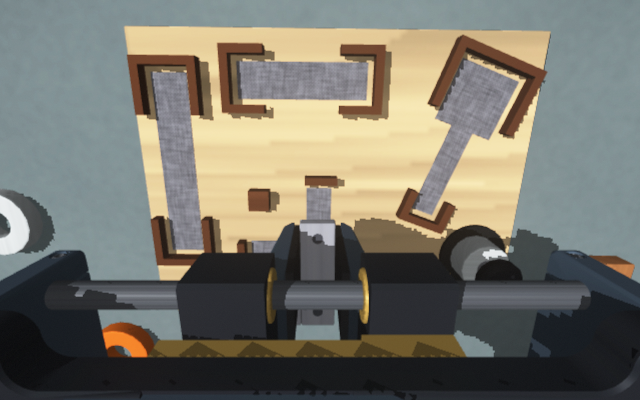

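```bash
python3 - <<'E'
from m import *
s=dict(np.load('w4.npz'));H,S,V=hsv(s)
for p in [(300,221),(334,221),(317,221),(318,240),(299,300),(336,300)]: print(p,(ray(s,*p,.091)*1000).round(1), )
tr=np.zeros(H.shape,bool); tr[32:238,120:540]=1
blobs(s,tr&(S<30)&(V>80)&(V<200),.008,'inlay',300)
# pocket ends: rib inner edge of -x leg? print end of leg inlay
for p in [(321,187),(308,187),(331,187)]: print((ray(s,*p,.008)*1000).round(1))
E
```

```text
(300, 221) [557.5  49.   91. ]
(334, 221) [557.6  30.2  91. ]
(317, 221) [557.6  39.6  91. ]
(318, 240) [546.2  39.   91. ]
(299, 300) [507.7  50.3  91. ]
(336, 300) [507.7  28.2  91. ]
inlay (299, 188, 37, 50) rect [535.   39.6] [42.4 30. ] 0.1 centroid [535.   39.9]
inlay (511, 97, 29, 141) rect [ 569.8 -135. ] [ 22.2 111.9] 89.5 centroid [ 556.8 -131.4]
inlay (152, 72, 50, 166) rect [578.3 148.7] [ 25.7 129.4] 89.4 centroid [584.4 148.5]
inlay (239, 61, 129, 39) rect [637.2  50. ] [93.1 25.7] 89.5 centroid [637.4  50. ]
inlay (415, 60, 103, 155) rect [591.  -66.3] [ 45.3 115.2] 68.6 centroid [607.5 -72.9]
[557.   36.4   8. ]
[557.   46.8   8. ]
[557.   28.4   8. ]
```

The held leg's end is at x=557.5 and the inlay's end at 557.0, with y within ~1 mm. Lowering.

play_rows:
  commands:
    - [[0, -0.7, -40, 0, 10], [0, 0, -24, 0, 10], [0, 0, -6, 0, 10], [0, 0, -3, 0, 10], [0, 0, 0, 0, 10]]

```text
clock: 10.4
eef_pos: [0.5375, 0.0389, 0.0347]
tool_rot: [0.0, 1.0, -0.0, 0.001]
force: [-0.2, 0.6, -0.3]
gripper_width: 0.0193
```

play_rows:
  commands:
    - [[-0.5, 0, -2, 0, 10], [0, 0, 0, 0, 10], [0, 0, 0, 0, 30], [0, 0, 0, 0, 32], [0, 0, 0, 0, 32]]

```text
clock: 11.02
eef_pos: [0.5362, 0.0392, 0.0321]
tool_rot: [0.0, 1.0, -0.0, 0.0]
force: [-0.3, 0.9, 0.7]
gripper_width: 0.0318
```

play_rows:
  commands:
    - [[0, 0, 30, 0, 32], [0, 0, 50, 0, 32], [0, 0, 50, 0, 60], [-30, 0, 50, 0, 60], [0, 0, 0, 0, 60]]

```text
clock: 11.65
eef_pos: [0.5069, 0.0393, 0.2161]
tool_rot: [-0.0, 1.0, -0.0, 0.004]
force: [0.7, -0.3, -0.4]
gripper_width: 0.0582
```

```bash
python3 - <<'E'
from m import *
o=bot.get_obs(); print(o['eef_pos'],o['tool_rot'],o['gripper_width'])
s=wsnap('w5'); H,S,V=hsv(s)
roi=np.zeros(H.shape,bool); roi[:238,:]=1
blobs(s,roi&(S<25)&(V>160),.016,'brk',300)
blobs(s,roi&(H>3)&(H<18)&(S>90)&(V>110),.021,'brown',200)
blobs(s,roi&(H>50)&(H<75)&(S>120),.008,'green')
E
```

```text
[0.50687831 0.03926764 0.21614696] [-1.97567090e-04  9.99991656e-01 -1.28206241e-04  4.07818630e-03] 0.05817966209732572
brk (417, 177, 36, 35) rect [499.6 -88.8] [33.  38.4] 57.5 centroid [501.7 -87. ]
brk (268, 141, 59, 59) rect [522.5  62.3] [65.9 65.2] 90.0 centroid [514.5  52.2]
brk (59, 141, 50, 49) rect [528.3 298.3] [52.9 53.5] 56.1 centroid [528.9 298.2]
brk (23, 69, 35, 36) rect [610.7 327. ] [35.1 34.3] 90.0 centroid [610.8 327. ]
brown (511, 192, 38, 45) rect [ 473.  -201.7] [35.6 52.3] 89.2 centroid [ 475.5 -202.3]
brown (197, 161, 45, 37) rect [513.8 146.7] [48.9 40.5] 90.0 centroid [507.4 148.6]
brown (267, 140, 17, 16) rect [548.6  84.5] [17.5 16. ] 90.0 centroid [548.9  85.5]
brown (374, 139, 43, 34) rect [539.4 -45.3] [40.6 24.8] 69.6 centroid [536.3 -45. ]
brown (185, 41, 48, 44) rect [632.7 147.2] [45.4 40. ] 89.4 centroid [639.  147.6]
brown (332, 34, 37, 51) rect [636.1   6.6] [34.7 46.1] 89.3 centroid [638.    2.9]
brown (248, 33, 33, 51) rect [636.9  92.4] [31.  46.3] 89.6 centroid [639.4  97.6]
brown (398, 27, 78, 74) rect [631.2 -80.4] [69.  49.4] 70.4 centroid [639. -82.]
```

View pics/w5.png

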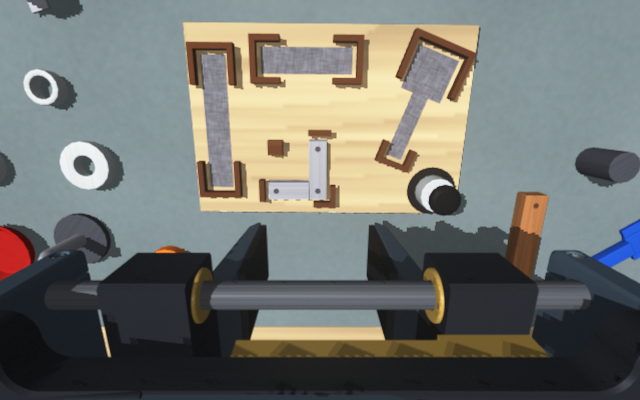

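Bracket is home at (522.5,62.3) against the pocket's (523.9,62.5). Next is the long caul.

play_rows:
  commands:
    - [[-16, -48.5, -12, -0.005, 55], [-16, -48.5, -12, -0.005, 55], [-16, -48.5, -12, -0.005, 55], [-16, -48.5, -12, -0.005, 55], [-17, -48.5, -12, -0.005, 55]]

```text
clock: 12.32
eef_pos: [0.4241, -0.2046, 0.15]
tool_rot: [-0.001, 1.0, -0.013, -0.001]
force: [1.0, -0.0, 0.3]
gripper_width: 0.0551
```

play_rows:
  commands:
    - [[0, 0, 0, 0, 55], [0, 0, 0, 0, 55]]

```text
clock: 12.58
eef_pos: [0.425, -0.203, 0.1509]
tool_rot: [-0.001, 1.0, -0.013, -0.001]
force: [-0.3, -0.3, 0.4]
gripper_width: 0.0549
```

```bash
python3 - <<'E'
from m import *
o=bot.get_obs(); print(o['eef_pos'],o['tool_rot'],o['gripper_width'])
s=wsnap('w6'); H,S,V=hsv(s)
roi=np.zeros(H.shape,bool); roi[:330,:]=1
blobs(s,roi&(H>3)&(H<18)&(S>90)&(V>110),.021,'brown',200)
blobs(s,roi&(H>50)&(H<75)&(S>120),.008,'green')
t=snap('top'); save(t,'t2.png'); H,S,V=hsv(t)
roi=np.zeros(H.shape,bool); roi[140:292,150:480]=1
blobs(t,roi&(H>3)&(H<18)&(S>120)&(V>90),.021,'brown')
E
```

```text
[ 0.42495723 -0.20299603  0.15093086] [-6.57382576e-04  9.99914032e-01 -1.30656849e-02 -8.86112948e-04] 0.054876771639636286
brown (306, 119, 30, 149) rect [ 426.5 -206.4] [ 25.7 139.4] 89.2 centroid [ 432.7 -206.6]
brown (32, 114, 32, 32) rect [493.2  29.9] [26.1 25.6] 0.6 centroid [488.7  26.1]
brown (98, 48, 52, 47) rect [538.2 -49. ] [41.5 24.8] 69.7 centroid [535.9 -45.8]
green (491, 0, 29, 40) rect [ 571.6 -360.5] [29.4 22.1] 5.3 centroid [ 571.4 -360.2]
brown (231, 254, 17, 18) rect [400.4 221.2] [51.2 48.6] 0.1 centroid [400.6 220.9]
brown (375, 230, 9, 11) rect [ 477.4 -205. ] [24.3 30.5] 88.5 centroid [ 477.6 -203.9]
brown (460, 209, 19, 18) rect [ 526.8 -480.5] [54.8 52.2] 87.5 centroid [ 527.3 -480.5]
```

View pics/w6.png

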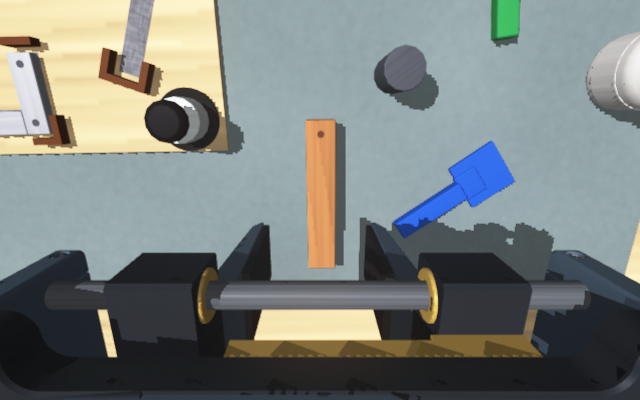

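play_rows:
  commands:
    - [[1.5, -2, -45, 0, 55], [0, 0, -45, 0, 55], [0, 0, -22, 0.01, 55], [0, 0, -7, 0, 55], [0, 0, 0, 0, 55]]

```text
clock: 13.3
eef_pos: [0.4273, -0.2049, 0.0332]
tool_rot: [0.0, 1.0, -0.007, 0.0]
force: [1.2, 0.8, -0.0]
gripper_width: 0.0554
```

play_rows:
  commands:
    - [[0, 0, -2, 0, 15], [0, 0, 0, 0, 15], [0, 0, 0, 0, 15], [0, 0, 0, 0, 15], [0, 0, 0, 0, 15]]

```text
clock: 13.92
eef_pos: [0.4269, -0.2056, 0.0314]
tool_rot: [0.0, 1.0, -0.008, 0.0]
force: [-1.8, 0.6, 5.6]
gripper_width: 0.0257
```

play_rows:
  commands:
    - [[0, 0, 30, 0, 15], [0, 0, 50, 0, 15], [18.4, 44.3, 0, 0, 15], [18.4, 44.3, 0, 0, 15], [18.4, 44.3, 0, 0, 15]]

```text
clock: 14.55
eef_pos: [0.4821, -0.0713, 0.111]
tool_rot: [0.0, 1.0, -0.008, 0.0]
force: [-0.3, -0.4, -0.2]
gripper_width: 0.0256
```

play_rows:
  commands:
    - [[18.4, 44.3, 0, 0, 15], [18.4, 44.3, 0, 0, 15], [18.4, 44.3, 0, 0, 15], [18.4, 44.3, 0, 0, 15], [18.4, 44.3, 0, 0, 15]]

```text
clock: 15.18
eef_pos: [0.5741, 0.1505, 0.1105]
tool_rot: [0.0, 1.0, -0.008, -0.0]
force: [-0.6, -0.3, -0.4]
gripper_width: 0.0256
```

play_rows:
  commands:
    - [[0, 0, 0, 0.004, 15], [0, 0, 0, 0, 15]]

```text
clock: 15.42
eef_pos: [0.573, 0.1486, 0.1103]
tool_rot: [0.0, 1.0, -0.005, -0.001]
force: [0.8, -0.2, -0.3]
gripper_width: 0.0254
```

```bash
python3 - <<'E'
from m import *
o=bot.get_obs(); print(o['eef_pos'],o['tool_rot'],o['gripper_width'])
s=wsnap('w7'); H,S,V=hsv(s)
z=o['eef_pos'][2]-.0314+.021
roi=np.zeros(H.shape,bool); roi[:330,:]=1
blobs(s,roi&(H>3)&(H<18)&(S>90)&(V>110),z,'brown',200)
E
```

```text
[0.57303938 0.14857119 0.11033752] [ 4.84545617e-04  9.99984347e-01 -5.49705407e-03 -9.23748185e-04] 0.025389557429147138
brown (286, 109, 68, 139) rect [616.6 146.7] [33.3 72.3] 89.4 centroid [623.  147.8]
brown (477, 97, 56, 66) rect [641.8  56.6] [31.2 23.7] 0.2 centroid [643.1  52.4]
brown (371, 97, 44, 57) rect [644.7 111. ] [26.7 20.3] 0.4 centroid [649.7 114.8]
brown (571, 87, 69, 65) rect [644.    7.1] [20.4 31.4] 73.3 centroid [649.8   9.7]
```

View pics/w7.png

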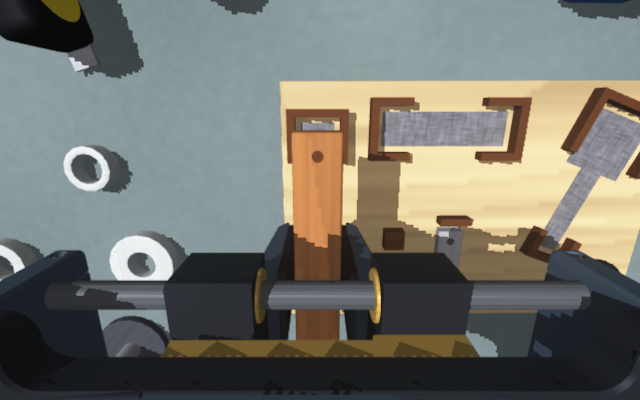

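```bash
python3 - <<'E'
from m import *
s=dict(np.load('w7.npz'))
for p in [(294,131),(341,131)]: print((ray(s,*p,.100)*1000).round(1))
for p in [(302,122),(334,122)]: print((ray(s,*p,.008)*1000).round(1))
# rib outer top edge
for p in [(288,110),(349,110)]: print((ray(s,*p,.018)*1000).round(1))
E
```

```text
[642.5 159.  100. ]
[642.2 135.9 100. ]
[643.2 159.2   8. ]
[642.9 134.7   8. ]
[652.2 168.8  18. ]
[651.7 124.3  18. ]
```

play_rows:
  commands:
    - [[0.7, -0.5, -40, 0, 15], [0, 0, -22, 0, 15], [0, 0, -7, 0, 15], [0, 0, -2, 0, 15], [0, 0, 0, 0, 15]]

```text
clock: 16.1
eef_pos: [0.5752, 0.1483, 0.0409]
tool_rot: [-0.0, 1.0, -0.006, 0.001]
force: [-0.3, 0.3, -0.5]
gripper_width: 0.0257
```

play_rows:
  commands:
    - [[0, 0, -2, 0, 15], [0, 0, 0, 0, 15]]

```text
clock: 16.35
eef_pos: [0.5747, 0.1486, 0.0384]
tool_rot: [-0.0, 1.0, -0.006, 0.0]
force: [-0.1, -0.1, -0.2]
gripper_width: 0.0254
```

play_rows:
  commands:
    - [[0, 0, -2, 0, 15], [0, 0, 0, 0, 15], [0, 0, 0, 0, 40], [0, 0, 0, 0, 40], [0, 0, 0, 0, 40]]

```text
clock: 16.98
eef_pos: [0.5744, 0.1485, 0.0357]
tool_rot: [0.0, 1.0, -0.006, -0.0]
force: [0.0, -0.7, -0.3]
gripper_width: 0.0403
```

play_rows:
  commands:
    - [[0, 0, 30, 0, 40], [0, 0, 50, 0, 40], [0, -30, 50, 0, 40], [-20, -50, 40, 0, 60], [-20, -50, 0, 0, 60]]

```text
clock: 17.6
eef_pos: [0.5375, 0.021, 0.2066]
tool_rot: [0.0, 1.0, -0.005, 0.004]
force: [0.4, -0.6, -0.7]
gripper_width: 0.0571
```

play_rows:
  commands:
    - [[-20, -50, 0, 0, 60], [0, -30, 0, 0, 60], [0, 0, 0, 0, 60]]

```text
clock: 17.98
eef_pos: [0.5157, -0.0597, 0.2033]
tool_rot: [0.0, 1.0, -0.007, 0.0]
force: [0.3, -0.3, -0.8]
gripper_width: 0.0599
```

```bash
python3 - <<'E'
from m import *
o=bot.get_obs(); print(o['eef_pos'],o['tool_rot'],o['gripper_width'])
s=wsnap('w8'); H,S,V=hsv(s)
roi=np.zeros(H.shape,bool); roi[:238,:]=1
blobs(s,roi&(S<25)&(V>160),.016,'brk',300)
blobs(s,roi&(H>3)&(H<18)&(S>90)&(V>150),.026,'brown',200)
blobs(s,roi&(H>50)&(H<75)&(S>120),.008,'green')
E
```

```text
[ 0.51566459 -0.05967708  0.20333975] [ 1.10163741e-04  9.99972843e-01 -7.36758391e-03  1.38361785e-04] 0.059949361839924914
brk (176, 150, 61, 61) rect [522.8  62.6] [65.9 65.2] 0.1 centroid [514.4  52.6]
brown (82, 59, 51, 143) rect [574.2 150.2] [ 26.3 139.8] 89.4 centroid [579.9 149.5]
green (581, 22, 55, 123) rect [ 612.8 -352.8] [115.8  48. ] 6.4 centroid [ 626.1 -352.7]
```

View pics/w8.png

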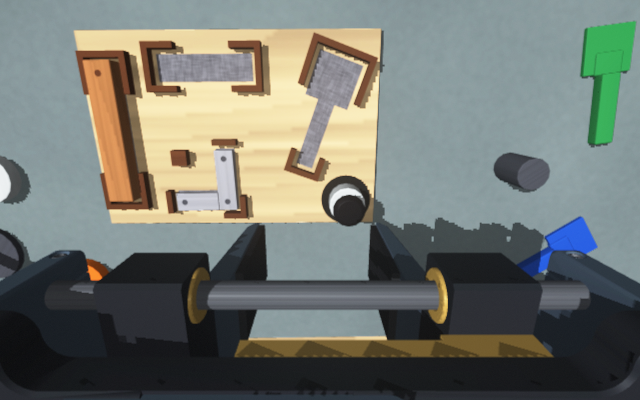

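Caul is home (574.2,150.2). The spreader hasn't moved: (612.8,-352.8), yaw +6.4°, blade at +x. Going for its handle.

play_rows:
  commands:
    - [[14.8, -49, -10, 0.021, 55], [14.8, -49, -10, 0.021, 55], [14.8, -49, -10, 0.021, 55], [14.8, -49, -10, 0.021, 55], [14.8, -49, -10, 0.021, 55]]

```text
clock: 18.65
eef_pos: [0.5912, -0.303, 0.1526]
tool_rot: [-0.0, 0.999, 0.048, 0.0]
force: [1.3, 0.2, 0.4]
gripper_width: 0.0551
```

play_rows:
  commands:
    - [[14.8, -49, -10, 0.021, 55], [0, 0, 0, 0, 55], [0, 0, 0, 0, 55]]

```text
clock: 19.02
eef_pos: [0.6051, -0.3505, 0.1426]
tool_rot: [-0.001, 0.998, 0.058, -0.0]
force: [-0.1, -0.4, 0.3]
gripper_width: 0.0551
```

```bash
python3 - <<'E'
from m import *
o=bot.get_obs(); print(o['eef_pos'],o['tool_rot'],o['gripper_width'])
s=wsnap('w9'); H,S,V=hsv(s)
roi=np.zeros(H.shape,bool); roi[:330,:]=1
blobs(s,roi&(H>50)&(H<75)&(S>120),.010,'green')
E
```

```text
[ 0.60506837 -0.35047906  0.14261856] [-7.38952247e-04  9.98333413e-01  5.77030327e-02 -4.58842012e-04] 0.0551196218780527
green (297, 127, 53, 124) rect [ 612.5 -354.4] [115.8  45.4] 6.6 centroid [ 630.1 -352.3]
```

View pics/w9.png

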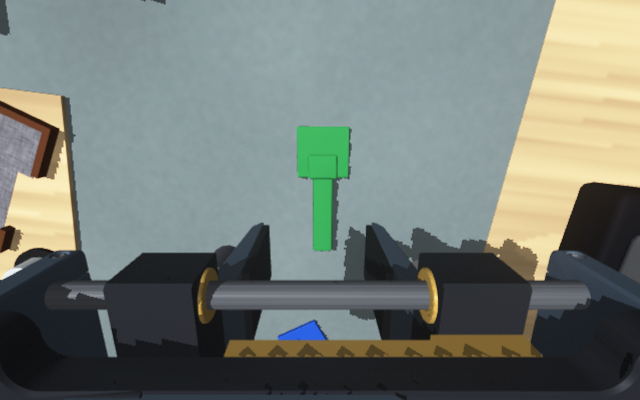

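play_rows:
  commands:
    - [[-0.5, -4, -40, 0, 50], [0, 0, -40, 0, 50], [0, 0, -24, 0, 50], [0, 0, -8, 0, 50], [0, 0, 0, 0, 50]]

```text
clock: 19.7
eef_pos: [0.6047, -0.3552, 0.0319]
tool_rot: [0.0, 0.998, 0.058, 0.0]
force: [0.3, 0.3, 0.0]
gripper_width: 0.0501
```

play_rows:
  commands:
    - [[0, 0, -2, 0, 10], [0, 0, 0, 0, 10], [0, 0, 0, 0, 10], [0, 0, 0, 0, 10], [0, 0, 0, 0, 10]]

```text
clock: 20.32
eef_pos: [0.6044, -0.3562, 0.0297]
tool_rot: [0.0, 0.998, 0.057, 0.0]
force: [-0.5, -0.7, 2.4]
gripper_width: 0.0176
```

play_rows:
  commands:
    - [[0, 0, 30, 0, 10], [0, 0, 50, 0, 10], [-3, 41.8, 0, -0.068, 10], [-3, 41.8, 0, -0.068, 10], [-3, 41.8, 0, -0.068, 10]]

```text
clock: 20.95
eef_pos: [0.5949, -0.2295, 0.1092]
tool_rot: [-0.0, 0.999, -0.046, 0.0]
force: [0.4, 0.2, -0.4]
gripper_width: 0.0175
```

play_rows:
  commands:
    - [[-3, 41.8, 0, -0.068, 10], [-3, 41.8, 0, -0.068, 10], [-3, 41.8, 0, -0.068, 10], [-2.7, 41.9, 0, -0.07, 10], [0, 0, 0, 0, 10]]

```text
clock: 21.58
eef_pos: [0.583, -0.0609, 0.1092]
tool_rot: [-0.0, 0.984, -0.179, -0.0]
force: [-0.4, -0.7, -0.2]
gripper_width: 0.0176
```

play_rows:
  commands:
    - [[0, 0, 0, 0, 10]]

```text
clock: 21.7
eef_pos: [0.5836, -0.0636, 0.1092]
tool_rot: [0.0, 0.984, -0.18, 0.0]
force: [-0.6, -0.7, -0.1]
gripper_width: 0.0177
```

```bash
python3 - <<'E'
from m import *
o=bot.get_obs(); print(o['eef_pos'],o['tool_rot'],o['gripper_width'])
s=wsnap('w10'); H,S,V=hsv(s)
roi=np.zeros(H.shape,bool); roi[:330,:]=1
z=o['eef_pos'][2]-.0297+.008
blobs(s,roi&(H>50)&(H<75)&(S>120),z,'green')
E
```

```text
[ 0.58362612 -0.06364181  0.10921528] [ 2.71446506e-04  9.83614356e-01 -1.80285103e-01  8.63781857e-05] 0.017728673467929834
green (303, 310, 29, 17) rect [540.5 -47.3] [17.5 11.7] 69.2 centroid [540.6 -47.4]
green (275, 135, 85, 145) rect [606.  -72.2] [45.5 85.2] 69.2 centroid [617.4 -76.7]
```

View pics/w10.png

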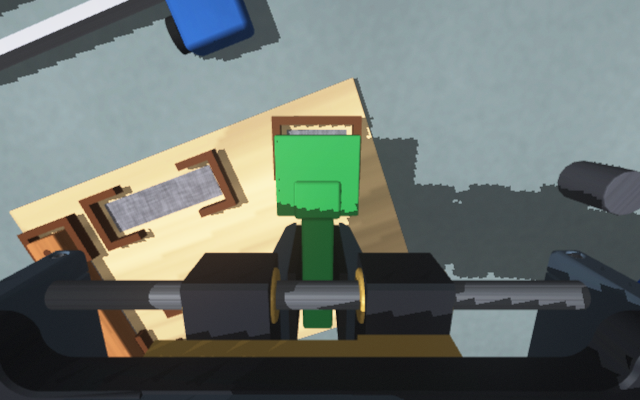

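```bash
python3 - <<'E'
from m import *
s=dict(np.load('w10.npz'))
ax=np.array([.935,-.355]); ay=np.array([.355,.935])
def q(p,z): w=ray(s,*p,z)[:2]*1000-np.array([591.2,-66.3]); print(p,z,(w@ax).round(1),(w@ay).round(1))
for p in [(275,135.5),(361,135.5),(276,215),(359,215)]: q(p,.0875)
for p in [(289,129),(352,129)]: q(p,.008)
for p in [(272.5,117),(361.5,117)]: q(p,.018)
E
```

```text
(275, 135.5) 0.0875 58.3 22.1
(361, 135.5) 0.0875 58.3 -23.4
(276, 215) 0.0875 14.0 23.1
(359, 215) 0.0875 14.0 -24.0
(289, 129) 0.008 57.1 21.5
(352, 129) 0.008 57.1 -27.0
(272.5, 117) 0.018 66.2 32.4
(361.5, 117) 0.018 66.2 -32.6
```

play_rows:
  commands:
    - [[-1, 0.8, -40, 0, 10], [0, 0, -24, 0, 10], [0, 0, -6, 0, 10], [0, 0, -2, 0, 10], [0, 0, 0, 0, 10]]

```text
clock: 22.38
eef_pos: [0.5833, -0.063, 0.0381]
tool_rot: [0.0, 0.983, -0.181, 0.001]
force: [0.3, 0.3, -0.5]
gripper_width: 0.0177
```

play_rows:
  commands:
    - [[0, 0, -1.5, 0, 10], [0, 0, 0, 0, 10]]

```text
clock: 22.62
eef_pos: [0.5827, -0.0625, 0.0362]
tool_rot: [0.0, 0.984, -0.181, 0.0]
force: [-0.3, 0.5, -0.7]
gripper_width: 0.0174
```

play_rows:
  commands:
    - [[0, 0, -1.5, 0, 10], [0, 0, 0, 0, 10], [0, 0, 0, 0, 32], [0, 0, 0, 0, 32], [0, 0, 0, 0, 32]]

```text
clock: 23.25
eef_pos: [0.5824, -0.0625, 0.034]
tool_rot: [0.0, 0.984, -0.181, -0.0]
force: [-0.4, -0.6, -0.2]
gripper_width: 0.0322
```

play_rows:
  commands:
    - [[0, 0, 30, 0, 32], [0, 0, 50, 0, 32], [-20, 30, 50, 0.09, 32], [-30, 40, 30, 0.09, 60], [0, 40, 0, 0.09, 60]]

```text
clock: 23.88
eef_pos: [0.5321, 0.0483, 0.1973]
tool_rot: [-0.0, 0.999, -0.046, 0.003]
force: [0.6, 0.6, -0.6]
gripper_width: 0.0491
```

play_rows:
  commands:
    - [[0, 0, 0, 0.09, 60], [0, 0, 0, 0, 60], [0, 0, 0, 0, 60]]

```text
clock: 24.25
eef_pos: [0.5325, 0.0471, 0.194]
tool_rot: [0.0, 1.0, -0.003, -0.0]
force: [0.3, 0.2, 0.1]
gripper_width: 0.0602
```

```bash
python3 - <<'E'
from m import *
o=bot.get_obs(); print(o['eef_pos'],o['tool_rot'],o['gripper_width'])
s=wsnap('w11'); H,S,V=hsv(s)
roi=np.zeros(H.shape,bool); roi[:238,:]=1
blobs(s,roi&(S<25)&(V>160),.016,'brk',300)
blobs(s,roi&(S<25)&(V>160),.017,'ring',300)
blobs(s,roi&(H>3)&(H<18)&(S>90)&(V>150),.026,'brown',200)
blobs(s,roi&(H>50)&(H<75)&(S>120),.014,'green')
E
```

```text
[0.53248229 0.04713742 0.19402007] [ 9.70465565e-05  9.99996642e-01 -2.58002218e-03 -2.23281336e-04] 0.060242122652979464
brk (428, 203, 39, 21) rect [502.2 -93. ] [40.7 21.9] 78.9 centroid [504.7 -89.5]
brk (55, 168, 52, 50) rect [528.  298.8] [53.2 52.6] 37.9 centroid [528.8 298.5]
brk (273, 166, 62, 60) rect [523.   62.3] [65.7 65.1] 89.7 centroid [514.5  51.9]
brk (16, 94, 37, 37) rect [610.6 327.3] [35.2 34.3] 89.7 centroid [610.8 327.3]
ring (428, 203, 39, 21) rect [502.5 -92.6] [40.6 21.8] 78.9 centroid [505.1 -89.1]
ring (55, 168, 52, 50) rect [528.3 298.1] [53.  52.5] 37.9 centroid [529.  297.8]
ring (273, 166, 62, 60) rect [523.3  62.3] [65.5 65. ] 89.7 centroid [514.8  51.9]
ring (16, 94, 37, 37) rect [610.6 326.5] [35.1 34.2] 89.7 centroid [610.8 326.4]
brown (195, 74, 37, 143) rect [574.4 149. ] [ 24.9 139.5] 89.3 centroid [580.2 148.9]
green (398, 65, 76, 120) rect [591.6 -64.9] [ 45.7 114.1] 69.2 centroid [606.1 -70.8]
```

View pics/w11.png

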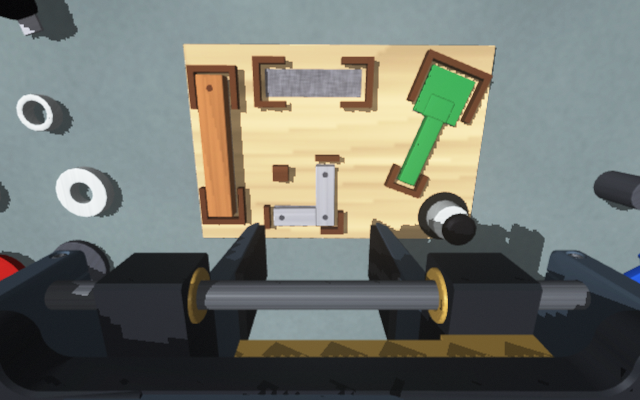

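```bash
python3 - <<'E'
from m import *
s=snap('scene'); c=cv2.cvtColor(s['color'],cv2.COLOR_RGB2BGR)
cv2.imwrite('pics/s2.png',c)
cv2.imwrite('pics/s2z.png',cv2.resize(c[90:200,470:590],None,fx=5,fy=5,interpolation=cv2.INTER_CUBIC))
E
```

```text
(no output)
```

View pics/s2.png

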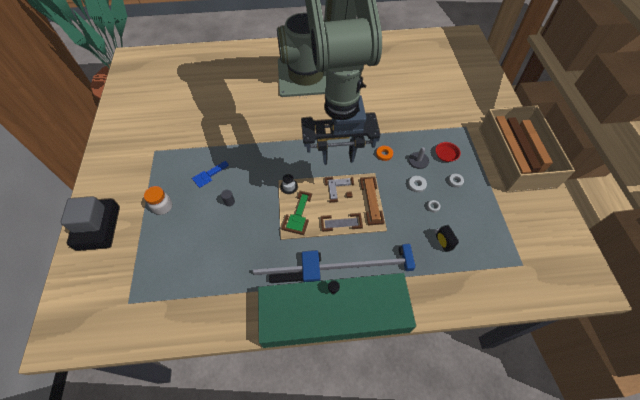

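View pics/s2z.png

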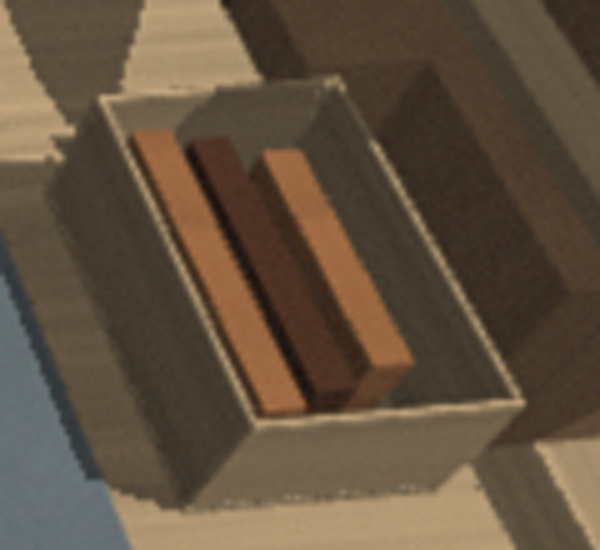

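The crate holds only offcuts that are too long to be kit parts, so the short caul is absent today. All three flat parts are home. Next are the rings, starting with a look at the stand and rings.

play_rows:
  commands:
    - [[-26, 50, 1, 0, 85], [-26, 50, 1, 0, 85], [-26, 50, 1, 0, 85], [-26, 50, 1, 0, 85], [-28, 53, 1, 0, 85]]

```text
clock: 24.98
eef_pos: [0.4, 0.3016, 0.1993]
tool_rot: [-0.0, 1.0, -0.003, 0.0]
force: [1.1, 0.3, -0.3]
gripper_width: 0.0851
```

play_rows:
  commands:
    - [[0, 0, 0, 0, 85], [0, 0, 0, 0, 85], [0, 0, 0, 0, 85]]

```text
clock: 25.35
eef_pos: [0.4012, 0.2992, 0.1991]
tool_rot: [0.0, 1.0, -0.003, -0.0]
force: [0.9, -0.8, -0.0]
gripper_width: 0.0849
```

```bash
python3 - <<'E'
from m import *
o=bot.get_obs(); print(o['eef_pos'],o['tool_rot'],o['gripper_width'])
s=wsnap('w12'); H,S,V=hsv(s)
roi=np.zeros(H.shape,bool); roi[:238,:]=1
blobs(s,roi&(S<25)&(V>160),.017,'ring',300)
E
```

```text
[0.40121417 0.29924273 0.19912713] [ 2.75529074e-04  9.99995983e-01 -2.82060618e-03 -5.53810853e-05] 0.08487199327078529
ring (170, 34, 46, 50) rect [528.  417.6] [42.9 42.9] 12.8 centroid [528.3 417.6]
ring (291, 27, 56, 61) rect [528.3 297.1] [52.7 53. ] 88.4 centroid [529.3 297.4]
ring (522, 24, 83, 75) rect [523.  63.] [65.3 66.2] 0.2 centroid [514.9  52.8]
```

View pics/w12.png

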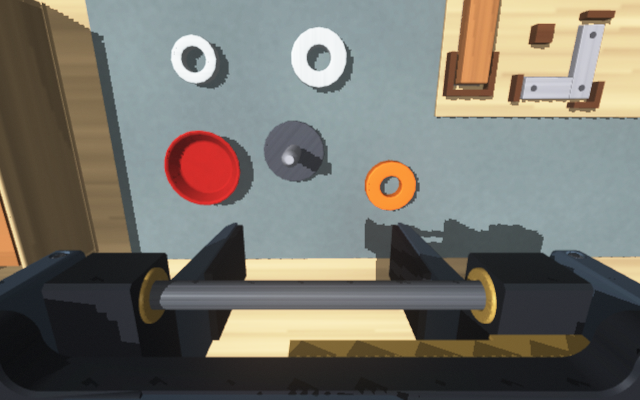

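```bash
python3 - <<'E'
from m import *
s=dict(np.load('w12.npz')); H,S,V=hsv(s)
c=cv2.cvtColor(s['color'],cv2.COLOR_RGB2BGR)
cv2.imwrite('pics/st.png',cv2.resize(c[105:195,250:345],None,fx=6,fy=6,interpolation=cv2.INTER_CUBIC))
for p in [(275,140),(300,130),(315,150),(325,180),(350,140),(289,157),(322,168)]: print(p,H[p[1],p[0]],S[p[1],p[0]],V[p[1],p[0]])
E
```

```text
(275, 140) 115 29 106
(300, 130) 111 31 108
(315, 150) 111 33 107
(325, 180) 97 33 163
(350, 140) 95 31 164
(289, 157) 117 12 217
(322, 168) 97 29 80
```

View pics/st.png

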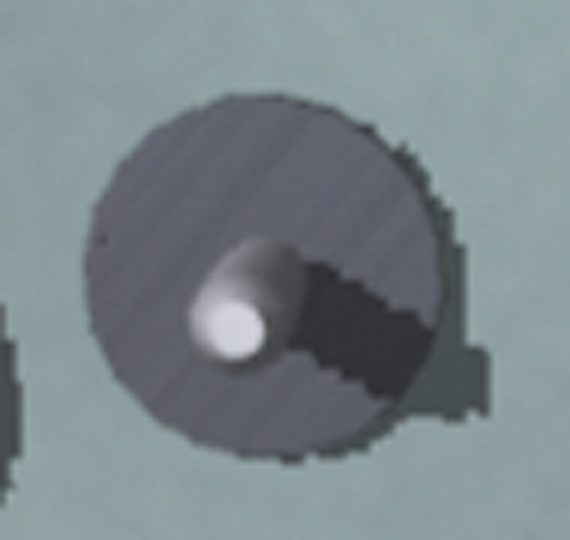

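```bash
python3 - <<'E'
from m import *
s=dict(np.load('w12.npz'))
q=lambda x,y:(x/6+250-.42,y/6+105-.42)
print('base',(ray(s,*q(264,274),.010)*1000).round(1),'tip',(ray(s,*q(236,329),.066)*1000).round(1))
for p in [(85,274),(443,274),(264,92),(264,458)]: print((ray(s,*q(*p),.011)*1000).round(1))
t=dict(np.load('top0.npz')); q=lambda x,y:(x/4.2+145-.38,y/4.2+140-.38)
print('top base',(ray(t,*q(260,468),.010)*1000).round(1),'tip',(ray(t,*q(235,468),.066)*1000).round(1))
E
```

```text
base [439.3 323.8  10. ] tip [438.1 324.   66. ]
[439.6 355.2  11. ]
[439.3 292.3  11. ]
[470.5 322.9  11. ]
[406.4 324.6  11. ]
top base [435.8 323.1  10. ] tip [437.9 325.7  66. ]
```

play_rows:
  commands:
    - [[42, -0.6, -20, 0, 85], [42, -0.6, -30, 0, 85], [43, -0.6, -40, 0, 80], [0, 0, -40, 0, 78], [0, 0, -30, 0, 78]]

```text
clock: 26.02
eef_pos: [0.5282, 0.2967, 0.037]
tool_rot: [0.001, 1.0, -0.003, -0.001]
force: [0.2, -0.2, 0.1]
gripper_width: 0.0779
```

play_rows:
  commands:
    - [[0, 0, -7, 0, 78], [0, 0, -1, 0, 78], [0, 0, 0, 0, 78]]

```text
clock: 26.4
eef_pos: [0.5285, 0.2989, 0.0328]
tool_rot: [-0.001, 1.0, -0.002, 0.001]
force: [-0.3, 0.1, -0.3]
gripper_width: 0.078
```

```bash
python3 - <<'E'
from m import *
s=dict(np.load('w12.npz'))
print((ray(s,240,168,.021)*1000).round(1),(ray(s,166,168,.021)*1000).round(1),(ray(s,366,186,.017)*1000).round(1))
print(bot.get_obs()['eef_pos'])
E
```

```text
[422.6 379.2  21. ] [423.1 456.1  21. ] [401.7 246.8  17. ]
[0.52853021 0.29892786 0.03276416]
```

play_rows:
  commands:
    - [[0, 0, -2.5, 0, 78], [0, 0, 0, 0, 78], [0, 0, 0, 0, 40], [0, 0, 0, 0, 40], [0, 0, 0, 0, 40]]

```text
clock: 27.02
eef_pos: [0.5275, 0.2986, 0.0288]
tool_rot: [0.0, 1.0, -0.002, -0.0]
force: [0.8, -0.6, 0.6]
gripper_width: 0.0534
```

play_rows:
  commands:
    - [[0, 0, 0, 0, 40], [0, 0, 0, 0, 40]]

```text
clock: 27.28
eef_pos: [0.5275, 0.2986, 0.0288]
tool_rot: [0.0, 1.0, -0.002, -0.0]
force: [-0.8, -0.9, 1.8]
gripper_width: 0.0531
```

play_rows:
  commands:
    - [[0, 0, 35, 0, 40], [0, 0, 50, 0, 40], [-45, 12.7, 0, 0, 40], [-45, 12.7, 0, 0, 40], [0, 0, 0, 0, 40]]

```text
clock: 27.9
eef_pos: [0.4345, 0.3241, 0.1136]
tool_rot: [0.001, 1.0, -0.0, -0.001]
force: [0.0, 0.5, -1.0]
gripper_width: 0.0528
```

play_rows:
  commands:
    - [[0, 0, 0, 0, 40], [0, 0, 0, 0, 40]]

```text
clock: 28.15
eef_pos: [0.4387, 0.324, 0.1137]
tool_rot: [-0.0, 1.0, -0.002, 0.0]
force: [-1.0, -0.6, -0.5]
gripper_width: 0.0532
```

```bash
python3 - <<'E'
from m import *
o=bot.get_obs(); print(o['eef_pos'],o['tool_rot'],o['gripper_width'])
wsnap('w13')
E
```

```text
[0.43868248 0.32400711 0.11365972] [-8.65180708e-05  9.99997641e-01 -2.14437500e-03  3.35552626e-04] 0.053190278297668266
```

View pics/w13.png

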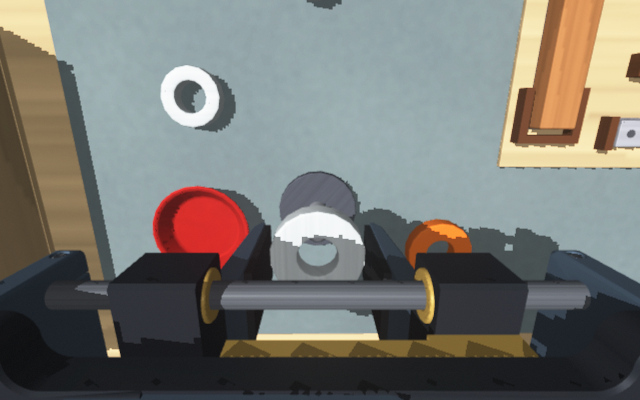

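```bash
python3 - <<'E'
from m import *
s=dict(np.load('w13.npz')); c=cv2.cvtColor(s['color'],cv2.COLOR_RGB2BGR)
cv2.imwrite('pics/r1.png',cv2.resize(c[160:300,250:390],None,fx=4,fy=4,interpolation=cv2.INTER_CUBIC))
for p in [(319,206),(271,245),(365,245)]: print((ray(s,*p,.102)*1000).round(1))
for z,n in [(.102,'ring'),]:
  print(proj(s,np.array([.4385,.324,z])))
for p in [(280,205),(357,205),(318,171)]: print((ray(s,*p,.011)*1000).round(1))
E
```

```text
[469.1 322.7 102. ]
[446.8 349.2 102. ]
[446.6 297.5 102. ]
[316.89876913 258.58945223]
[442.4 354.7  11. ]
[442.2 290.9  11. ]
[470.8 323.1  11. ]
```

View pics/r1.png

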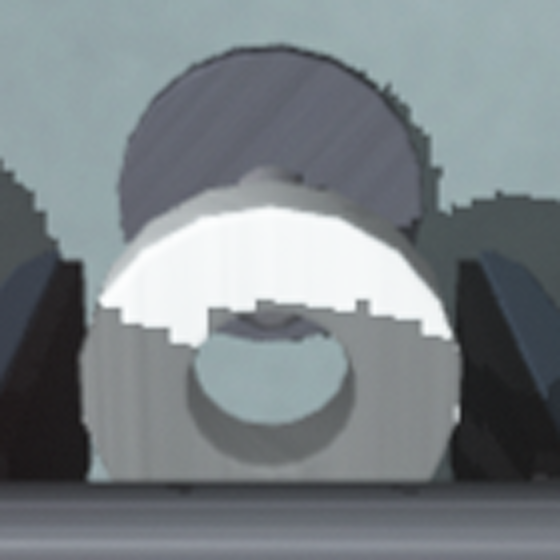

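Ring centre is ~(438.6,323.3) and the stand ~(438.8,322.8). That's aligned, so I'll lower with force checks.

play_rows:
  commands:
    - [[0, -0.3, -18, 0, 40], [0, 0, -8, 0, 40], [0, 0, -6, 0, 40], [0, 0, 0, 0, 40]]

```text
clock: 28.7
eef_pos: [0.4376, 0.3236, 0.0814]
tool_rot: [0.0, 1.0, -0.002, -0.0]
force: [-0.5, -0.2, -1.2]
gripper_width: 0.0529
```

play_rows:
  commands:
    - [[0, 0, -12, 0, 40], [0, 0, -15, 0, 40], [0, 0, -10, 0, 40], [0, 0, 0, 0, 40]]

```text
clock: 29.2
eef_pos: [0.4368, 0.3233, 0.0435]
tool_rot: [0.001, 1.0, -0.002, -0.001]
force: [0.4, -0.0, -0.9]
gripper_width: 0.0532
```

play_rows:
  commands:
    - [[0, 0, -4, 0, 40], [0, 0, -2, 0, 40], [0, 0, 0, 0, 40]]

```text
clock: 29.58
eef_pos: [0.4376, 0.3238, 0.0388]
tool_rot: [-0.0, 1.0, -0.002, 0.0]
force: [-0.3, -0.5, -1.3]
gripper_width: 0.0529
```

play_rows:
  commands:
    - [[0, 0, -2, 0, 40], [0, 0, 0, 0, 40], [0, 0, 0, 0, 63], [0, 0, 0, 0, 63], [0, 0, 0, 0, 63]]

```text
clock: 30.2
eef_pos: [0.4375, 0.3238, 0.0368]
tool_rot: [0.0, 1.0, -0.002, 0.0]
force: [0.0, -0.1, 0.4]
gripper_width: 0.0628
```

play_rows:
  commands:
    - [[0, 0, 30, 0, 63], [0, 0, 50, 0, 63], [-20, 20, 40, 0, 63], [-20, 20, 20, 0, 70], [0, 0, 0, 0, 70]]

```text
clock: 30.82
eef_pos: [0.3973, 0.3652, 0.1786]
tool_rot: [-0.001, 1.0, -0.001, 0.002]
force: [0.1, -0.7, 0.4]
gripper_width: 0.07
```

play_rows:
  commands:
    - [[0, 0, 0, 0, 70]]

```text
clock: 30.95
eef_pos: [0.3974, 0.3631, 0.176]
tool_rot: [0.001, 1.0, -0.002, -0.0]
force: [-0.5, -0.4, 0.1]
gripper_width: 0.0703
```

```bash
python3 - <<'E'
from m import *
o=bot.get_obs(); print(o['eef_pos'],o['tool_rot'],o['gripper_width'])
s=wsnap('w14'); H,S,V=hsv(s)
roi=np.zeros(H.shape,bool); roi[:260,:]=1
blobs(s,roi&(S<25)&(V>160),.017,'ring',300)
blobs(s,roi&(S<25)&(V>160),.025,'seated',300)
E
```

```text
[0.3973518  0.36307382 0.17597716] [ 7.22769097e-04  9.99998411e-01 -1.58122663e-03 -3.95161833e-04] 0.07034402491762187
ring (330, 122, 57, 58) rect [438.1 323.8] [53.6 54.5] 57.7 centroid [440.4 325.7]
ring (608, 70, 32, 24) rect [500.1  81.5] [29.5 19.6] 89.8 centroid [499.9  82.6]
ring (231, 22, 49, 54) rect [528.2 417.4] [42.6 43. ] 87.9 centroid [528.3 417.5]
seated (330, 122, 57, 58) rect [439.1 324.9] [52.2 53.1] 57.7 centroid [441.3 326.6]
seated (608, 70, 32, 24) rect [499.5  88.8] [28.8 19.1] 89.8 centroid [499.3  89.9]
seated (231, 22, 49, 54) rect [526.8 416. ] [41.5 41.9] 87.9 centroid [527.  416.1]
```

View pics/w14.png

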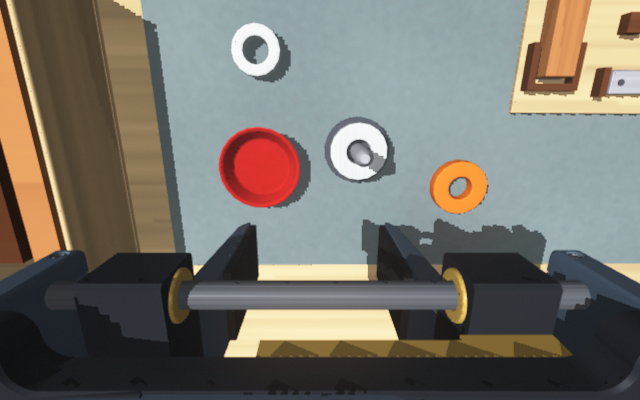

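Large ring is seated (439,325). Next the medium ring at (528.2,417.4).

play_rows:
  commands:
    - [[44, 18, -16, 0, 66], [44, 18, -30, 0, 66], [43, 18.3, -40, 0, 66], [0, 0, -40, 0, 66], [0, 0, -15, 0, 66]]

```text
clock: 31.62
eef_pos: [0.5274, 0.4157, 0.0312]
tool_rot: [0.003, 1.0, -0.002, -0.003]
force: [0.0, 0.3, 0.3]
gripper_width: 0.066
```

play_rows:
  commands:
    - [[0, 0, -5, 0, 66], [0, 0, 0, 0, 66], [0, 0, 0, 0, 66]]

```text
clock: 32.0
eef_pos: [0.5291, 0.4187, 0.0327]
tool_rot: [-0.001, 1.0, -0.002, 0.001]
force: [-0.3, 0.6, 0.8]
gripper_width: 0.0659
```

play_rows:
  commands:
    - [[0, 0, -3.5, 0, 66], [0, 0, 0, 0, 66], [0, 0, 0, 0, 32], [0, 0, 0, 0, 32], [0, 0, 0, 0, 32]]

```text
clock: 32.62
eef_pos: [0.5285, 0.418, 0.0273]
tool_rot: [0.0, 1.0, -0.002, -0.0]
force: [0.1, -0.5, 0.2]
gripper_width: 0.043
```

play_rows:
  commands:
    - [[0, 0, 0, 0, 32], [0, 0, 0, 0, 32]]

```text
clock: 32.88
eef_pos: [0.5285, 0.418, 0.0273]
tool_rot: [0.0, 1.0, -0.002, -0.0]
force: [0.2, 0.1, 0.5]
gripper_width: 0.0433
```

play_rows:
  commands:
    - [[0, 0, 38, 0, 32], [0, 0, 50, 0, 32], [-30, -31.4, 0, 0, 32], [-30, -31.4, 0, 0, 32], [-29.7, -31.4, 0, 0, 32]]

```text
clock: 33.5
eef_pos: [0.4377, 0.3229, 0.1152]
tool_rot: [0.0, 1.0, -0.002, 0.0]
force: [-0.2, 0.0, -0.0]
gripper_width: 0.0428
```

play_rows:
  commands:
    - [[0, 0, 0, 0, 32], [0, 0, 0, 0, 32], [0, 0, 0, 0, 32]]

```text
clock: 33.88
eef_pos: [0.4398, 0.3247, 0.1153]
tool_rot: [-0.0, 1.0, -0.002, 0.0]
force: [-0.2, 0.2, 0.0]
gripper_width: 0.0431
```

```bash
python3 - <<'E'
from m import *
o=bot.get_obs(); print(o['eef_pos'],o['tool_rot'],o['gripper_width'])
s=wsnap('w15'); c=cv2.cvtColor(s['color'],cv2.COLOR_RGB2BGR)
cv2.imwrite('pics/r2.png',cv2.resize(c[160:300,250:390],None,fx=4,fy=4,interpolation=cv2.INTER_CUBIC))
E
```

```text
[0.4398182  0.32474085 0.11533287] [-3.39532909e-04  9.99998533e-01 -1.60277446e-03  4.99208546e-04] 0.043121683035072196
```

View pics/r2.png

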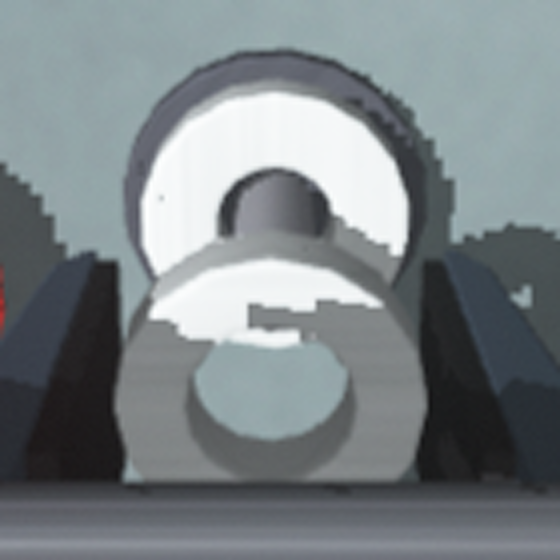

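```bash
python3 - <<'E'
from m import *
s=dict(np.load('w15.npz'))
q=lambda x,y:(x/4+250-.4,y/4+160-.4)
a=ray(s,*q(271,258),.105)*1000; print('ring centre x',a[0]-22, 'y',(ray(s,*q(115,400),.105)+ray(s,*q(427,400),.105))[1]*500)
a=ray(s,*q(275,93),.025)*1000; print('large centre x',a[0]-27,(ray(s,*q(138,210),.025)+ray(s,*q(410,210),.025))[1]*500)
print('base',ray(s,*q(280,51),.011)[0]*1000-32,(ray(s,*q(125,190),.011)+ray(s,*q(428,190),.011))[1]*500)
print('post in bore y',(ray(s,*q(232,200),.03)+ray(s,*q(330,200),.03))[1]*500)
E
```

```text
ring centre x 438.52403204256217 y 324.49090352528964
large centre x 438.00759266542633 323.9407842678223
base 438.5356215627862 323.3974128240472
post in bore y 322.58221821241096
```

Aligned within ~1 mm. Lowering; on top of the large ring TCP z should be ≈ 0.0273+0.022 = 0.049.

play_rows:
  commands:
    - [[-0.3, -1, -18, 0, 32], [0, 0, -8, 0, 32], [0, 0, -6, 0, 32], [0, 0, 0, 0, 32]]

```text
clock: 34.42
eef_pos: [0.4385, 0.3229, 0.0829]
tool_rot: [0.0, 1.0, -0.002, -0.0]
force: [0.3, -1.3, 0.3]
gripper_width: 0.0433
```

play_rows:
  commands:
    - [[0, 0, -12, 0, 32], [0, 0, -12, 0, 32], [0, 0, -5, 0, 32], [0, 0, 0, 0, 32]]

```text
clock: 34.92
eef_pos: [0.4382, 0.3226, 0.0536]
tool_rot: [0.0, 1.0, -0.002, -0.001]
force: [-0.1, 0.2, 0.4]
gripper_width: 0.0429
```

play_rows:
  commands:
    - [[0, 0, -3, 0, 32], [0, 0, -1.5, 0, 32], [0, 0, 0, 0, 32]]

```text
clock: 35.3
eef_pos: [0.4385, 0.3228, 0.0498]
tool_rot: [0.0, 1.0, -0.002, 0.0]
force: [0.1, -0.5, -0.3]
gripper_width: 0.0427
```

play_rows:
  commands:
    - [[0, 0, 0, 0, 55], [0, 0, 0, 0, 55], [0, 0, 0, 0, 55], [0, 0, 30, 0, 55], [0, 0, 50, 0, 55]]

```text
clock: 35.92
eef_pos: [0.4375, 0.3221, 0.1291]
tool_rot: [0.001, 1.0, -0.002, -0.002]
force: [1.2, 0.3, -0.2]
gripper_width: 0.0552
```

play_rows:
  commands:
    - [[-20, 0, 50, 0, 60], [-20, 0, 0, 0, 60], [0, 0, 0, 0, 60], [0, 0, 0, 0, 60]]

```text
clock: 36.42
eef_pos: [0.3982, 0.3225, 0.1785]
tool_rot: [0.001, 1.0, -0.002, -0.001]
force: [0.1, 0.5, -0.9]
gripper_width: 0.06
```

```bash
python3 - <<'E'
from m import *
o=bot.get_obs(); print(o['eef_pos'],o['tool_rot'],o['gripper_width'])
s=wsnap('w16'); H,S,V=hsv(s)
roi=np.zeros(H.shape,bool); roi[:260,:]=1
blobs(s,roi&(S<25)&(V>160),.017,'ring',200)
blobs(s,roi&(S<25)&(V>160),.039,'seated',300)
E
```

```text
[0.39824335 0.32245875 0.17845394] [ 8.23999766e-04  9.99998112e-01 -1.57573360e-03 -7.84086204e-04] 0.06004437945425409
ring (287, 123, 54, 57) rect [438.  325.6] [54.3 51.6] 1.0 centroid [440.8 327.4]
ring (562, 15, 78, 80) rect [522.6  63.2] [65.2 66.1] 0.6 centroid [510.7  55.4]
seated (287, 123, 54, 57) rect [440.8 325.3] [50.4 48. ] 1.0 centroid [443.5 327. ]
seated (562, 15, 78, 80) rect [519.5  81.5] [60.6 61.5] 0.6 centroid [508.4  74.3]
```

View pics/w16.png

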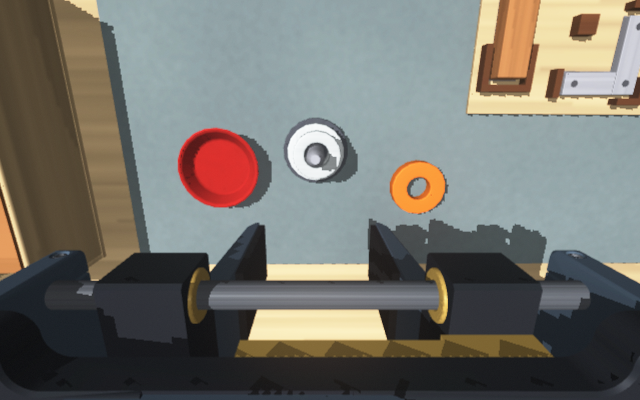

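Medium seated. Now the small ring at (610.7,326.8).

play_rows:
  commands:
    - [[53, 1, 0, 0, 60], [53, 1, 0, 0, 60], [53, 1, -20, 0, 60], [53.5, 1, -40, 0, 60], [0, 0, -40, 0, 60]]

```text
clock: 37.1
eef_pos: [0.6116, 0.326, 0.0791]
tool_rot: [0.0, 1.0, -0.003, 0.001]
force: [0.7, -0.3, -0.5]
gripper_width: 0.0596
```

play_rows:
  commands:
    - [[0, 0, -35, 0, 60], [0, 0, -10, 0, 60], [0, 0, 0, 0, 60], [0, 0, 0, 0, 60]]

```text
clock: 37.6
eef_pos: [0.6087, 0.3273, 0.039]
tool_rot: [-0.001, 1.0, -0.002, 0.001]
force: [0.2, 0.3, 0.9]
gripper_width: 0.06
```

play_rows:
  commands:
    - [[1.5, 0, -6, 0, 60], [0, 0, -4, 0, 60], [0, 0, 0, 0, 60]]

```text
clock: 37.98
eef_pos: [0.6088, 0.3267, 0.0271]
tool_rot: [0.0, 1.0, -0.002, -0.0]
force: [-0.4, -0.5, 0.3]
gripper_width: 0.06
```

play_rows:
  commands:
    - [[0, 0, 0, 0, 25], [0, 0, 0, 0, 25], [0, 0, 0, 0, 25], [0, 0, 0, 0, 25], [0, 0, 0, 0, 25]]

```text
clock: 38.6
eef_pos: [0.6091, 0.3268, 0.0274]
tool_rot: [0.0, 1.0, -0.002, 0.0]
force: [0.2, 0.1, 1.3]
gripper_width: 0.0342
```

play_rows:
  commands:
    - [[0, 0, 38, 0, 25], [0, 0, 50, 0, 25], [-43, -1, 0, 0, 25], [-43, -1, 0, 0, 25], [-43, -1, 0, 0, 25]]

```text
clock: 39.22
eef_pos: [0.4787, 0.3236, 0.1154]
tool_rot: [-0.0, 1.0, -0.002, 0.0]
force: [-0.9, 0.9, -0.1]
gripper_width: 0.034
```

play_rows:
  commands:
    - [[-43, -0.8, 0, 0, 25], [0, 0, 0, 0, 25], [0, 0, 0, 0, 25], [0, 0, 0, 0, 25]]

```text
clock: 39.72
eef_pos: [0.4384, 0.3233, 0.1154]
tool_rot: [-0.0, 1.0, -0.002, 0.0]
force: [0.2, 0.1, -1.0]
gripper_width: 0.0343
```

```bash
python3 - <<'E'
from m import *
o=bot.get_obs(); print(o['eef_pos'],o['tool_rot'],o['gripper_width'])
s=wsnap('w17'); c=cv2.cvtColor(s['color'],cv2.COLOR_RGB2BGR)
cv2.imwrite('pics/r3.png',cv2.resize(c[160:300,250:390],None,fx=4,fy=4,interpolation=cv2.INTER_CUBIC))
E
```

```text
[0.43835758 0.32325337 0.11539518] [-2.32205431e-04  9.99997749e-01 -2.05072606e-03  4.93502572e-04] 0.03425694418477859
```

View pics/r3.png

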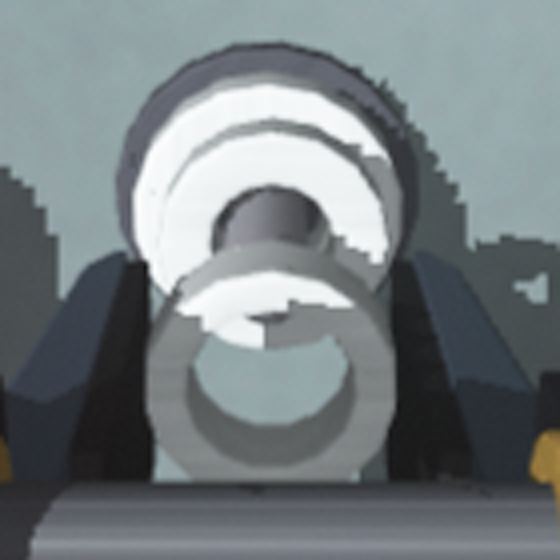

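```bash
python3 - <<'E'
from m import *
s=dict(np.load('w17.npz'))
q=lambda x,y:(x/4+250-.4,y/4+160-.4)
a=ray(s,*q(271,271),.105)*1000; print('ring centre x',a[0]-18, 'y',(ray(s,*q(148,385),.105)+ray(s,*q(395,385),.105))[1]*500)
print('bore rear',ray(s,*q(271,436),.105)[0]*1000+11.5, 'low',ray(s,*q(271,424),.091)[0]*1000+11.5)
print('base',ray(s,*q(270,44),.011)[0]*1000-32,(ray(s,*q(117,185),.011)+ray(s,*q(418,185),.011))[1]*500)
print('med',ray(s,*q(272,133),.039)[0]*1000-22,(ray(s,*q(160,220),.039)+ray(s,*q(388,220),.039))[1]*500)
E
```

```text
ring centre x 439.18875945518795 y 322.92191436753694
bore rear 444.17386876263913 low 438.74565006560255
base 438.5015155742153 323.75897216513596
med 437.1898687852255 322.4484939058079
```

play_rows:
  commands:
    - [[-0.7, 0, -18, 0, 25], [0, 0, -8, 0, 25], [0, 0, -6, 0, 25], [0, 0, 0, 0, 25]]

```text
clock: 40.28
eef_pos: [0.4365, 0.3229, 0.083]
tool_rot: [0.0, 1.0, -0.002, -0.0]
force: [1.3, 0.0, -1.7]
gripper_width: 0.0338
```

play_rows:
  commands:
    - [[0, 0, -10, 0, 25], [0, 0, -6, 0, 25], [0, 0, -2, 0, 25], [0, 0, 0, 0, 25]]

```text
clock: 40.78
eef_pos: [0.4364, 0.323, 0.0652]
tool_rot: [0.0, 1.0, -0.002, -0.0]
force: [0.8, -0.6, 0.3]
gripper_width: 0.0341
```

play_rows:
  commands:
    - [[0, 0, -1.5, 0, 25], [0, 0, 0, 0, 25], [0, 0, 0, 0, 50], [0, 0, 0, 0, 50], [0, 0, 0, 0, 50]]

```text
clock: 41.4
eef_pos: [0.4364, 0.323, 0.0639]
tool_rot: [-0.0, 1.0, -0.002, 0.0]
force: [-0.4, -0.1, 0.5]
gripper_width: 0.0498
```

play_rows:
  commands:
    - [[0, 0, 30, 0, 50], [0, 0, 50, 0, 50], [-20, -20, 50, 0, 60], [-20, -30, 0, 0, 60], [0, 0, 0, 0, 60]]

```text
clock: 42.02
eef_pos: [0.395, 0.2715, 0.1945]
tool_rot: [0.0, 1.0, -0.002, 0.0]
force: [-0.0, 0.1, 0.6]
gripper_width: 0.0599
```

play_rows:
  commands:
    - [[0, -30, 30, 0, 60], [0, -40, 30, 0, 60], [0, -40, 0, 0, 60], [0, 0, 0, 0, 60], [0, 0, 0, 0, 60]]

```text
clock: 42.65
eef_pos: [0.3968, 0.1636, 0.2535]
tool_rot: [-0.0, 1.0, -0.002, -0.0]
force: [0.4, 0.5, -0.1]
gripper_width: 0.0602
```

```bash
python3 - <<'E'
from m import *
o=bot.get_obs(); print(o['eef_pos'],o['clock'])
s=wsnap('w18'); H,S,V=hsv(s); c=cv2.cvtColor(s['color'],cv2.COLOR_RGB2BGR)
roi=np.zeros(H.shape,bool); roi[:238,:]=1
blobs(s,roi&(S<25)&(V>160),.016,'brk',300)
blobs(s,roi&(H>3)&(H<18)&(S>90)&(V>150),.026,'brown',200)
blobs(s,roi&(H>50)&(H<75)&(S>120),.014,'green')
t=snap('scene'); c2=cv2.cvtColor(t['color'],cv2.COLOR_RGB2BGR)
cv2.imwrite('pics/s3z.png',cv2.resize(c2[130:240,270:480],None,fx=3.6,fy=3.6,interpolation=cv2.INTER_CUBIC))
P=cloud(t); print(proj(t,[.4385,.3235,.053]))
E
```

```text
[0.39678144 0.1636049  0.25348242] 42.65
brk (155, 120, 44, 46) rect [440.6 334.8] [42.  56.5] 61.5 centroid [439.7 337.2]
brk (523, 69, 36, 36) rect [502.5 -88.9] [33.8 38.4] 79.0 centroid [503.4 -90.2]
brk (377, 34, 62, 63) rect [522.9  62.1] [66.  64.6] 89.8 centroid [514.4  52.4]
brown (249, 151, 44, 44) rect [403.4 219.4] [52.1 51.5] 42.4 centroid [403.8 219.4]
brown (318, 0, 25, 83) rect [545.4 149.4] [25.4 80.3] 89.4 centroid [547.  149.3]
green (498, 0, 42, 53) rect [565.3 -56.3] [20.3 55.9] 69.3 centroid [564.7 -56.6]
[422.4539319 151.399714 ]
```

View pics/w18.png

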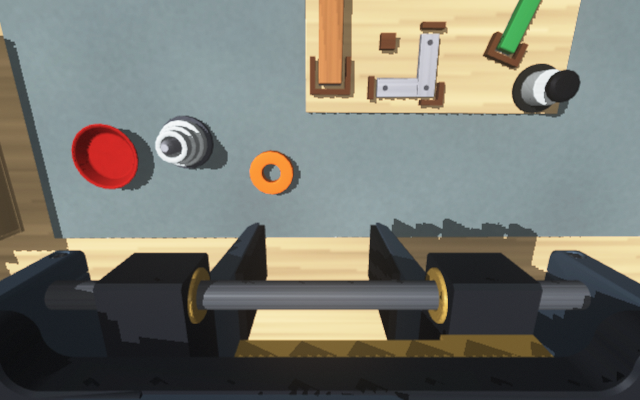

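View pics/s3z.png

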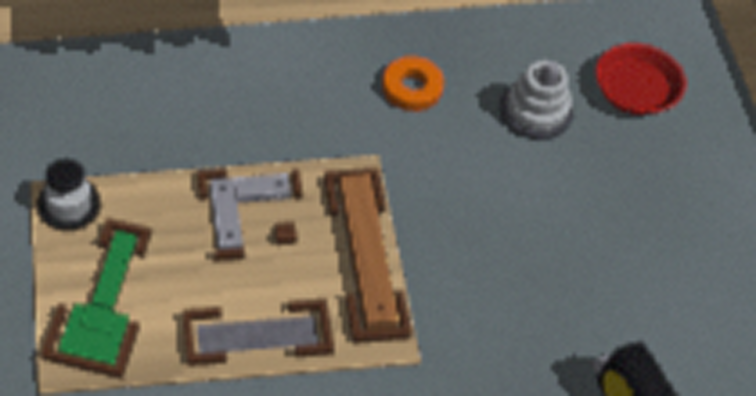

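```bash
python3 - <<'E'
from m import *
t=snap('top'); H,S,V=hsv(t)
roi=np.zeros(H.shape,bool); roi[168:245,250:356]=1
blobs(t,roi&(H>3)&(H<18)&(S>100)&(V>140),.026,'caul',60)
blobs(t,roi&(H>50)&(H<75)&(S>120),.014,'green')
blobs(t,roi&(S<25)&(V>150),.016,'brk')
c=cv2.cvtColor(t['color'],cv2.COLOR_RGB2BGR)
cv2.imwrite('pics/t3.png',cv2.resize(c[160:285,155:365],None,fx=3.8,fy=3.8,interpolation=cv2.INTER_CUBIC))
E
```

```text
caul (258, 183, 9, 46) rect [572.5 150.4] [ 24.5 138. ] 89.9 centroid [572.9 150.9]
green (324, 180, 21, 37) rect [590.  -64.5] [ 44.  111.6] 70.6 centroid [604.3 -69.3]
brk (296, 212, 6, 21) rect [520.6  39.9] [15.4 61.3] 89.4 centroid [517.5  39.8]
```

View pics/t3.png

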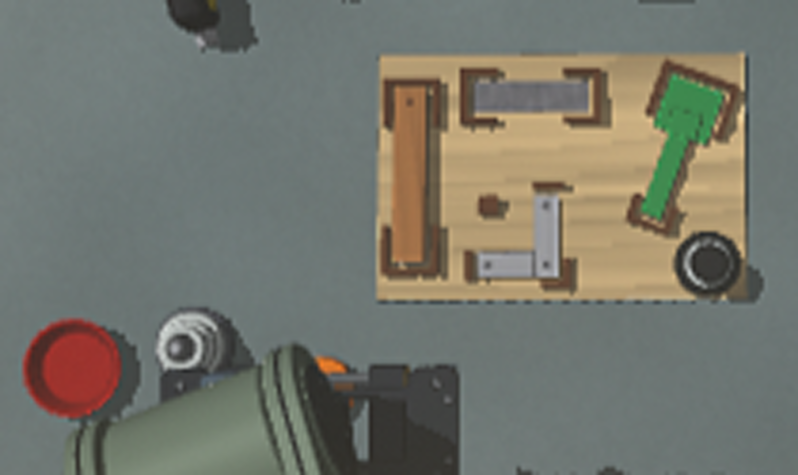

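All parts are in their pockets, the rings are stacked in order, the plunger is up and the gripper is clear. Handing in.

```bash
python3 -c "
from plant import bot
print(bot.finish_job())"
```

```text
the job is handed in; nothing more can be done
None
```

The clamp kit is packed and the job was handed in at about 43 s of the 210 s allowed; no verdict was reported.

- **Plunger:** I pressed it twice to its stop, reading about 31 N each time against a spring of about 7 N. It was released fully after each press. The arm met the stop about 3 mm higher than the given sizes predict; I took the steep force rise as proof of the stop, since its travel can't be read directly.
- **Flat parts:** the bracket, long caul and green spreader are in their pockets. The last camera checks put each within about 2 mm of the pocket centre and about 1° of its direction, with the spreader's blade at the wide end. In the last top view the bracket was only partly picked out; the wrist views had it whole and centred.
- **Short caul:** it was not on the bench today, so its pocket is empty. The offcuts in the crate looked too long to be it, and I left them.
- **Rings:** large, then medium, then small are on the post. The views and release heights show them seated, level and roughly centred.

I saw no slips or knocked parts, and left the other things on the bench alone. I did not measure the bar clamp, dish, weight, glue and tape measure again at the end.

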